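# Swap charged and flat tool batteries

## Task

Swap the tool batteries over: lift the lid off the steel battery box by its knob and lay it flat on the bench, clear of the box; then slide every flat pack that is in the box into a charger bay, foot under the side rails, fully home against the back until the sprung detent holds it, and move every charged pack that is on the charger now into the box, standing upright on the floor of the box. The packs all look alike, so keep track of which is which; when all are swapped, put the lid back on the box so that it sits properly in its opening. Leave the glue bottle, tape measure and tape roll alone.

Things in the scene. Friction and masses are not known exactly. Their poses are not given: they have to be found in the camera images.
- box: Grey open steel box fixed to the bench, outside 270 (x) x 120 (y) x 90 high, walls and floor 4 thick, so the inside is 262 x 112 and the floor lies 4 above the bench. Origin: centre of the underside; x along the length.
- lid: Loose grey steel lid, 0.4 kg: plate 276 (x) x 126 (y) x 5; under it a plug 252 x 102, 6 deep, that drops into the box's mouth with 5 mm to spare each side. Round black knob in the middle, 30 across, 40 tall. Origin: centre of the plug's underside; plate z = 6 to 11, knob z = 11 to 51. Origin is 84 above the box's origin when on the box. Same after a half turn.
- flat0: Flat pack, in the box at the start. All packs look alike.  Grey foot 84 long (own x) x 72 wide (y) x 8 high, rounded ends; black body 84 x 56, z = 8 to 42; on top a black grip rib 60 long (x) x 22 wide (y), z = 42 to 74, to be pinched across y. About 0.42 kg. Same after a half turn about z. Origin: centre of the foot's underside; z up.
- flat1: Flat pack, in the box at the start. All packs look alike.  Grey foot 84 long (own x) x 72 wide (y) x 8 high, rounded ends; black body 84 x 56, z = 8 to 42; on top a black grip rib 60 long (x) x 22 wide (y), z = 42 to 74, to be pinched across y. About 0.42 kg. Same after a half turn about z. Origin: centre of the foot's underside; z up.
- full0: Charged pack, home in a bay at the start. All packs look alike.  Grey foot 84 long (own x) x 72 wide (y) x 8 high, rounded ends; black body 84 x 56, z = 8 to 42; on top a black grip rib 60 long (x) x 22 wide (y), z = 42 to 74, to be pinched across y. About 0.42 kg. Same after a half turn about z. Origin: centre of the foot's underside; z up.
- full1: Charged pack, home in a bay at the start. All packs look alike.  Grey foot 84 long (own x) x 72 wide (y) x 8 high, rounded ends; black body 84 x 56, z = 8 to 42; on top a black grip rib 60 long (x) x 22 wide (y), z = 42 to 74, to be pinched across y. About 0.42 kg. Same after a half turn about z. Origin: centre of the foot's underside; z up.
- charger: Fixed 3-bay charger. Grey deck x = -133 to 107, 312 wide (y), top at z = 15; black housing x = 62 to 107, 62 high, is the back stop. Each bay, open to -x: two side rails 76 apart, 15 high over the deck, lips over the foot (64 between lips, 11 under them). Sprung nub 3 high in the deck at x = -28: the foot pushes it down (2 to 10 N drag); it pops up behind the home pack. Origin: underside, z up.
- bay0 (a point): Home of the left bay (charger y = 100): where a pack's origin must come, on the deck; x: sliding direction, z up. In mm from here: back stop at x = 42; lips begin at x = -65, flared entry guides (82 apart at the mouth) at x = -94; put a pack on the apron with its origin near x = -111, own x along the bay, and slide it in.
- bay1 (a point): Home of the middle bay (charger y = 0): where a pack's origin must come, on the deck; x: sliding direction, z up. In mm from here: back stop at x = 42; lips begin at x = -65, flared entry guides (82 apart at the mouth) at x = -94; put a pack on the apron with its origin near x = -111, own x along the bay, and slide it in.
- bay2 (a point): Home of the right bay (charger y = -100): where a pack's origin must come, on the deck; x: sliding direction, z up. In mm from here: back stop at x = 42; lips begin at x = -65, flared entry guides (82 apart at the mouth) at x = -94; put a pack on the apron with its origin near x = -111, own x along the bay, and slide it in.
- glue: Bystander: yellow glue bottle, 60 in diameter, 150 tall; origin at its underside.
- tape: Bystander: yellow tape measure, 75 x 40 x 70 high; origin at its underside.
- roll: Bystander: black roll of tape lying flat, 72 across, 22 high; origin at its underside.
Not all that is in view belongs to the job. Leave any brown or turquoise look-alike of the full1 alone.

How it is judged:
By the outcome, as a careful person would: the job done as asked, in the order asked, and still so for the second after the job is handed in, with the robot touching nothing.
Of flat0, flat1, full0, full1 only 3 to 4 are there at a start; the rules pass over those that are not, and their reading is None.
At some moment in a run one of flat0, flat1, full0, full1, lid may be knocked a few centimetres aside while the robot is not near it.
Once in a run the grip may slacken for a moment while it holds something.
It also fails if it takes over 210 s, if anything falls off the work surface, if the arm or the gripper's body presses on something with over 40 N, if the wrist force passes 120 N, or if a joint passes its speed limit or range.

## Robot

A 6-joint arm with a two-finger parallel gripper is mounted at the origin on the work surface. World frame = base frame: x ahead of the robot, y to its left, z up, the work surface at z = 0. Lengths are in m, angles in rad, forces in N, time in s.
With the tool pointing down it reaches from about 0.375 to 0.825 m from the base axis. Payload 5.5 kg.
Tool frame: the origin (TCP) lies midway between the tips of the shut fingers; the grasp point (between the pads) lies 19 mm behind it (manip.grip_depth is the distance from the TCP to the grasp point, in m); z points along the fingers, y is the line along which they close (so a half turn about z gives the same grasp; the last joint's range is limited). The gripper opens to 85 mm and grips with 20 to 120 N. Pads are 22 mm wide; open, the fingers measure 114 mm over their backs; the gripper's body (76 mm by 85 mm) begins 54 mm behind the grasp point. The pads swing forward as they close: fully open they stand 13 mm farther back than shut.
Start: joints at [-1.299, 0.314, -0.047, 1.21, 0, 1.571], TCP at [0.161, -0.578, 0.231] pointing down, gripper open.
Joint ranges: [-2.67, 2.67], [-0.69, 1.73], [-1.03, 1.25], [-2.08, 2.16], [-1.42, 1.45], [-3.14, 3.14]. Speed limits (rad/s): [2.39, 2.39, 3.01, 3.14, 3.14, 3.14].

## Interface

Orientations are given as a rotation vector (axis times angle).
In Python, from cell import sensors, imaging, workorder, nets, manip gives the robot as it stands.
- The arm moves only by the tool arm_command, never from a script. Its argument "motion" is a list of rows, each an object with "travel": the shift along the world's x, y, z in cm, a list of three; "twist": the turn about the world's z in degrees. In form: [{"travel": [dx, dy, dz], "twist": twist}, ...]. A call has 1 to 10 rows; each row shifts and turns the commanded pose from where the row before left it; what a row does not reach is not made up. A row lasts 1/10 s, in which the tool goes at most 50 mm and 8.59 degrees, less where a joint would pass 70% of its speed; a pose out of reach is approached as far as the arm can. A call is refused whole if a number of a shift passes 5 or a number of a turn 8.59, either way. A call with a gripper value outside its range is refused whole. "grip" is the opening, from 0 (shut) to 1 (fully open), set as the call begins (left out, the last holds). The fingers move at their own pace and stop on an object; the grip force is fixed at half the most. Time passes only in rows, so rows that do not move let the fingers close. It gives the time, the measured TCP pose, the force, the opening and the grip force at its end, in the units of the state.
- sensors.get_obs(): the state, without advancing time (a new reading comes with each control period).
- imaging.camera(name): name is "side" or "top"; returns the picture (384x512x3 uint8, red, green, blue); there is no depth.
- imaging.get_calibration(name): a dict with "K" (3x3 intrinsics, pixels), "world_from_camera" (4x4, takes a point from camera to world coordinates). Camera axes: x right, y down, z forward; pixel columns grow to the right and rows downward; lengths in m; the calibration is good to about 2 mm. A picture is of the moment at which its call begins. get_calibration takes no time and is no camera call.
- workorder.close_job(): hands the job in; it is judged then, once.
Trained networks look in the newest picture that a camera, given by its name, has taken for a name from the list of things; names that differ only in an ending like _2 or _b are one class to them, and where a whole thing is asked for, a point or a joint stands for the part that bears it (a point fixed in the world has none). Each returns a list of dicts, best first, with "conf" (0 to 1); they miss things now and then, are a little off and sometimes report something else, mostly with a low value. They report only what shows in the picture. A call takes as long as a camera call. They do not tell look-alikes from the thing itself.
- nets.boxes_of(label, camera): "position" ([x, y, z] in m, in the coordinates of the camera as it stood for that picture, good to about 4 mm: the middle of the surface that is visible of it).
- nets.masks_of(label, camera): "pixels" (384x512 bool, what is visible of it).
- nets.spot_point(label, camera): "position" ([x, y, z] in m, in the coordinates of the camera as it stood for that picture, good to about 4 mm: a listed point, or the origin of a listed thing).
The state is a dict: "t": time; "qpos": joint angles; "joint_velocities": joint speeds; "tau": joint torques, N m; "eef_pos": TCP position; "orientation": TCP orientation; "wrist_force": force on the tool from outside, world axes, zero at the start; "moment": the same for the moment, N m; "width": finger opening in m; "grasp_force": force on a finger pad.
Only numpy, scipy, OpenCV 4.12 (cv2) and the standard library are available. Lean on these libraries where they do the work, as an engineer would, in place of code of your own. Each camera call takes 0.05 s, during which the arm holds its last target. There are 200 camera calls.

## Working session

There is one attempt and no reset: what is moved stays moved. The work goes in short steps, Python scripts to look and compute and a tool call to move; the robot and the scene stay as the last step left them, time stands still between calls to the robot, and variables do not carry over. Pictures are saved under pics/ and viewed, at most 14 in all, crops included, and the job is handed in when it is done.

Besides the shell and the picture viewer there is one more tool, called after "Call:" as name(argument=value, ...) on one line, values as JSON. arm_command: Moves the arm, as the interface text tells. Its arguments: {"type":"object","properties":{"motion":{"type":"array","items":{"type":"object","properties":{"travel":{"type":"array","items":{"type":"number"}},"twist":{"type":"number"}}}},"grip":{"type":"number"}},"required":["motion"]}

```bash
ls; mkdir -p pics
cat > h.py <<'E'
import numpy as np, cv2
from cell import sensors, imaging, workorder, nets, manip
def W(cam,p):
    T=np.array(imaging.get_calibration(cam)["world_from_camera"]); return T[:3,:3]@np.array(p)+T[:3,3]
def ray(cam,u,v,z):
    c=imaging.get_calibration(cam);K=np.array(c["K"]);T=np.array(c["world_from_camera"])
    d=T[:3,:3]@np.linalg.solve(K,[u,v,1]);o=T[:3,3];return o+d*(z-o[2])/d[2]
def proj(cam,p):
    c=imaging.get_calibration(cam);K=np.array(c["K"]);T=np.linalg.inv(np.array(c["world_from_camera"]))
    q=K@(T[:3,:3]@np.array(p)+T[:3,3]);return q[:2]/q[2]
def save(cam,name,crop=None,s=1):
    im=imaging.camera(cam)
    o=im if crop is None else im[crop[1]:crop[3],crop[0]:crop[2]]
    cv2.imwrite('pics/'+name,cv2.resize(o[:,:,::-1],None,fx=s,fy=s,interpolation=cv2.INTER_CUBIC));return im
def st():
    o=sensors.get_obs();print('t',round(o['t'],2),'p',np.round(o['eef_pos'],4),'o',np.round(o['orientation'],3),'w',round(o['width'],4),'gf',o['grasp_force'],'F',np.round(o['wrist_force'],1))
E
python3 - <<'E'
from h import *
np.set_printoptions(precision=4,suppress=True)
a=save('top','t0.png',s=1.5);b=save('side','s0.png',s=1.5)
st();print(manip.grip_depth)
for l in ['box','lid','flat0','charger','bay0','bay1','bay2','glue','tape','roll']:
  for c in ['top','side']:
    r=nets.spot_point(l,c)
    print(l,c,[(np.round(W(c,d['position']),3).tolist(),round(d['conf'],2)) for d in r][:8])
E
```

```text
pics
t 0.1 p [ 0.1609 -0.5775  0.2305] o [-3.111 -0.425  0.   ] w 0.0856 gf 0.0 F [ 0.4  0.3 -0.2]
0.0187
box top []
box side [([0.515, 0.261, -0.001], 0.89), ([0.777, -0.128, 0.001], 0.3)]
lid top [([0.526, 0.261, 0.083], 0.81), ([0.777, 0.002, -0.002], 0.37)]
lid side [([0.524, 0.261, 0.08], 0.94)]
flat0 top []
flat0 side []
charger top [([0.522, -0.273, -0.002], 0.69)]
charger side [([0.528, -0.275, -0.002], 0.83)]
bay0 top [([0.558, -0.177, 0.017], 0.94), ([0.545, -0.273, 0.014], 0.8), ([0.53, -0.373, 0.017], 0.8)]
bay0 side [([0.546, -0.27, 0.013], 0.86), ([0.553, -0.177, 0.015], 0.44)]
bay1 top [([0.558, -0.177, 0.017], 0.94), ([0.545, -0.273, 0.014], 0.8), ([0.53, -0.373, 0.017], 0.8)]
bay1 side [([0.546, -0.27, 0.013], 0.86), ([0.553, -0.177, 0.015], 0.44)]
bay2 top [([0.558, -0.177, 0.017], 0.94), ([0.545, -0.273, 0.014], 0.8), ([0.53, -0.373, 0.017], 0.8)]
bay2 side [([0.546, -0.27, 0.013], 0.86), ([0.553, -0.177, 0.015], 0.44)]
glue top [([0.784, 0.123, -0.002], 0.62)]
glue side [([0.778, 0.127, 0.0], 0.86)]
tape top [([0.775, 0.004, 0.001], 0.87), ([0.784, 0.123, -0.001], 0.27)]
tape side [([0.769, 0.004, -0.001], 0.79), ([0.775, -0.131, 0.001], 0.35)]
roll top [([0.778, -0.123, -0.004], 0.68), ([0.559, -0.178, 0.019], 0.32)]
roll side [([0.772, -0.131, -0.003], 0.61)]
```

View pics/t0.png

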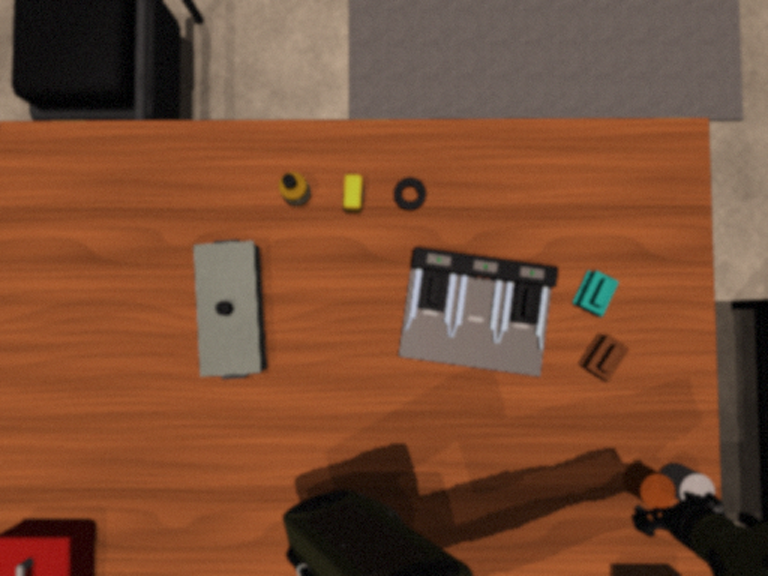

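View pics/s0.png

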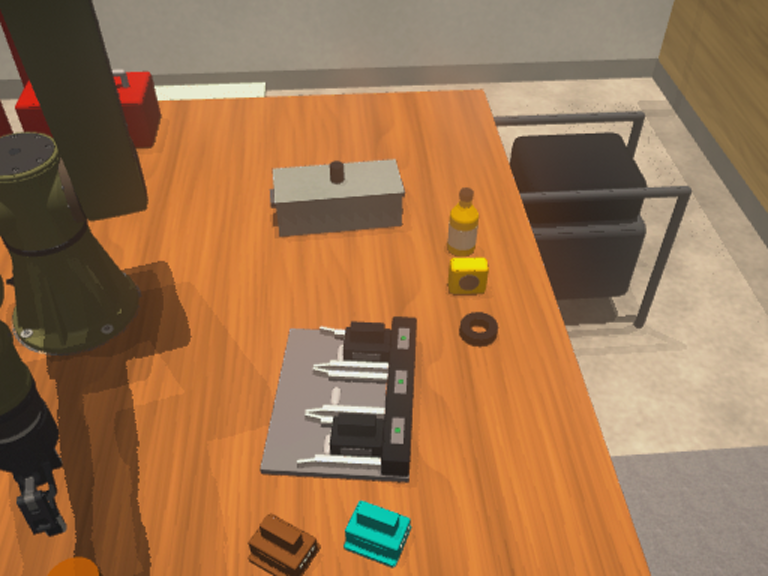

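The top view shows the lidded box at about (228,308), the charger with packs in its left (433,290) and right (527,300) bays and an empty middle bay, and the brown and turquoise decoys at (604,357) and (597,292). The side view agrees. Next I'll refine the charger and box poses.

```bash
cat > m.py <<'E'
from h import *
np.set_printoptions(precision=4,suppress=True)
imaging.camera('top')
def rect(l,z,cam='top'):
    for d in nets.masks_of(l,cam)[:4]:
        m=d['pixels'].astype(np.uint8); c=max(cv2.findContours(m,0,cv2.CHAIN_APPROX_NONE)[0],key=len)[:,0]
        P=np.array([ray(cam,u,v,z)[:2] for u,v in c],np.float32)*1000
        print(l,round(d['conf'],2),m.sum(),cv2.minAreaRect(P))
rect('lid',.095);rect('charger',.03);rect('full0',.07);rect('box',.09)
for k in range(4):
  imaging.camera('top');print(*[np.round(W('top',d['position']),4) for d in nets.spot_point('bay0','top')], [np.round(W('top',d['position']),4) for d in nets.spot_point('charger','top')], [np.round(W('top',d['position']),4) for d in nets.spot_point('lid','top')[:1]])
for l in ['full0','full1']:
  print([ (np.round(W('top',d['position']),4),d['conf']) for d in nets.spot_point(l,'top')])
  imaging.camera('side');print([ (np.round(W('side',d['position']),4),d['conf']) for d in nets.spot_point(l,'side')])
E
python3 m.py
```

```text
lid 0.67 3607 ((524.7745361328125, 259.813232421875), (276.31170654296875, 129.38714599609375), 3.621908187866211)
charger 0.82 5870 ((516.7109375, -270.06475830078125), (319.91143798828125, 241.082763671875), 81.68648529052734)
full0 0.94 631 ((556.2847900390625, -512.1687622070312), (74.7369613647461, 89.91802215576172), 62.97556686401367)
full0 0.77 538 ((532.5205688476562, -364.9103698730469), (64.5201187133789, 85.1023941040039), 83.43646240234375)
full0 0.65 503 ((560.9609985351562, -171.02658081054688), (61.95043182373047, 83.59888458251953), 81.45641326904297)
full0 0.63 612 ((420.56451416015625, -526.0974731445312), (71.8359146118164, 87.29167175292969), 55.307701110839844)
box 0.88 297 ((506.718017578125, 191.17108154296875), (216.2279815673828, 12.86306095123291), 3.694856643676758)
[ 0.5282 -0.3731  0.0143] [ 0.5436 -0.2745  0.0158] [ 0.5582 -0.1774  0.0181] [array([ 0.5229, -0.2711, -0.0034]), array([ 0.5458, -0.2763,  0.0177]), array([ 0.5588, -0.1745,  0.0158])] [array([0.5224, 0.2609, 0.0849])]
[ 0.5594 -0.1761  0.0198] [ 0.5463 -0.2756  0.0131] [array([ 0.5243, -0.27
[... 352 characters left out ...]
ay([ 0.5526, -0.5299, -0.0023]), 0.97), (array([ 0.5382, -0.3704,  0.0127]), 0.94), (array([ 0.5618, -0.1732,  0.0107]), 0.77), (array([ 0.4105, -0.5434, -0.0027]), 0.77)]
[(array([ 0.411 , -0.5444,  0.002 ]), 0.88), (array([ 0.5539, -0.1757,  0.0138]), 0.78), (array([ 0.5511, -0.53  ,  0.0016]), 0.59), (array([ 0.5282, -0.374 ,  0.0109]), 0.56)]
[(array([ 0.5526, -0.5299, -0.0023]), 0.97), (array([ 0.5382, -0.3704,  0.0127]), 0.94), (array([ 0.5618, -0.1732,  0.0107]), 0.77), (array([ 0.4105, -0.5434, -0.0027]), 0.77)]
[(array([ 0.4139, -0.5457, -0.0011]), 0.73), (array([ 0.5553, -0.1786,  0.0147]), 0.71), (array([ 0.5289, -0.3743,  0.0121]), 0.7), (array([ 0.5542, -0.5296,  0.0001]), 0.6)]
```

Call:
arm_command(motion=[{"travel":[0,0,2],"twist":0}])

```text
t: 2.55
eef_pos: [0.1606, -0.5763, 0.2489]
orientation: [-3.108, -0.425, 0.001]
wrist_force: [0.5, 0.3, -0.4]
width: 0.0852
grasp_force: 0.0
```

Call:
arm_command(motion=[{"travel":[3.6,2.4,0.5],"twist":-1.2},{"travel":[3.6,2.4,0.5],"twist":-1.2},{"travel":[3.6,2.4,0.5],"twist":-1.2},{"travel":[3.6,2.4,0.5],"twist":-1.2},{"travel":[3.6,2.4,0],"twist":-1.2},{"travel":[3.6,2.4,0],"twist":-1.2},{"travel":[3.6,2.4,0],"twist":-1.2},{"travel":[3.6,2.4,0],"twist":-1.2},{"travel":[3.6,2.4,0],"twist":-1.2},{"travel":[3.6,2.4,0],"twist":-1.2}])

```text
t: 3.55
eef_pos: [0.5224, -0.3368, 0.2714]
orientation: [3.14, 0.097, 0.0]
wrist_force: [-0.7, -1.4, -0.2]
width: 0.0853
grasp_force: 0.0
```

Call:
arm_command(motion=[{"travel":[0,4.5,0]},{"travel":[0,4.5,0]},{"travel":[0,4.5,0]},{"travel":[0,4.5,0]},{"travel":[0,4.5,0]},{"travel":[0,4.5,0]},{"travel":[0,4.5,0]},{"travel":[0,4.5,0]},{"travel":[0,4.5,0]},{"travel":[0,4.5,0]}], grip=0.7)

```text
$.motion[0]: bad value
```

Call:
arm_command(motion=[{"travel":[0,4.5,0],"twist":0},{"travel":[0,4.5,0],"twist":0},{"travel":[0,4.5,0],"twist":0},{"travel":[0,4.5,0],"twist":0},{"travel":[0,4.5,0],"twist":0},{"travel":[0,4.5,0],"twist":0},{"travel":[0,4.5,0],"twist":0},{"travel":[0,4.5,0],"twist":0},{"travel":[0,4.5,0],"twist":0},{"travel":[0,4.5,0],"twist":0}], grip=0.7)

```text
t: 4.55
eef_pos: [0.5247, 0.0762, 0.2715]
orientation: [-3.101, -0.192, 0.003]
wrist_force: [-0.4, -0.1, -0.3]
width: 0.0596
grasp_force: 0.0
```

Call:
arm_command(motion=[{"travel":[0,4.8,-1],"twist":0},{"travel":[0,4.8,-1],"twist":0},{"travel":[0,4.8,-1],"twist":0},{"travel":[0,0,-2],"twist":0},{"travel":[0,0,0],"twist":0},{"travel":[0,0,0],"twist":0}])

```text
t: 5.15
eef_pos: [0.5369, 0.1522, 0.2214]
orientation: [-3.031, -0.338, 0.019]
wrist_force: [-0.5, 1.1, -0.4]
width: 0.0599
grasp_force: 0.0
```

```bash
python3 -c "
from h import *
o=sensors.get_obs();print(np.round(o['qpos'],3),o['joint_velocities']);st()"
```

```text
[ 0.221  0.24  -0.17   1.163  0.092  3.141] [-0.00811717 -0.01467004  0.0196716   0.00203481  0.00147661  0.00075777]
t 5.15 p [0.5369 0.1522 0.2214] o [-3.031 -0.338  0.019] w 0.0599 gf 0.0 F [-0.5  1.1 -0.4]
```

Call:
arm_command(motion=[{"travel":[0,1,0],"twist":0},{"travel":[0,0,0],"twist":0}])

```text
t: 5.35
eef_pos: [0.5391, 0.1583, 0.2225]
orientation: [-3.025, -0.349, 0.016]
wrist_force: [-0.2, 1.1, -0.3]
width: 0.0598
grasp_force: 0.0
```

```bash
python3 -c "
from h import *
o=sensors.get_obs();print(np.round(o['qpos'],3),o['joint_velocities']);st()"
```

```text
[ 0.229  0.244 -0.163  1.163  0.097  3.141] [-0.00376675 -0.00234699 -0.00731114 -0.00087659 -0.00947162  0.00070906]
t 5.35 p [0.5391 0.1583 0.2225] o [-3.025 -0.349  0.016] w 0.0598 gf 0.0 F [-0.2  1.1 -0.3]
```

Call:
arm_command(motion=[{"travel":[0,0,0],"twist":8.5},{"travel":[0,0,0],"twist":8.5},{"travel":[0,0,0],"twist":8.5},{"travel":[0,0,0],"twist":8.5},{"travel":[0,0,0],"twist":8.5},{"travel":[0,0,0],"twist":8.5},{"travel":[0,0,0],"twist":8.5},{"travel":[0,0,0],"twist":8.5},{"travel":[0,0,0],"twist":8.5},{"travel":[0,0,0],"twist":8.5}])

```text
t: 6.35
eef_pos: [0.5388, 0.1579, 0.2222]
orientation: [-2.01, -2.332, 0.112]
wrist_force: [0.4, -0.0, 0.2]
width: 0.0598
grasp_force: 0.0
```

Call:
arm_command(motion=[{"travel":[0,1,0],"twist":8},{"travel":[0,1,0],"twist":8},{"travel":[0,1,0],"twist":8},{"travel":[0,1,0],"twist":8},{"travel":[0,1,0],"twist":8},{"travel":[0,1,0],"twist":8},{"travel":[0,1,0],"twist":8},{"travel":[0,1,0],"twist":8},{"travel":[0,0,0],"twist":8},{"travel":[0,0,0],"twist":8}])

```text
t: 7.35
eef_pos: [0.5387, 0.2384, 0.2221]
orientation: [0.041, 3.137, -0.151]
wrist_force: [-0.1, -0.2, 0.4]
width: 0.0599
grasp_force: 0.0
```

```bash
cat >> h.py <<'E'
from scipy.spatial.transform import Rotation as R
def pose():
    o=sensors.get_obs();M=R.from_rotvec(o['orientation']).as_matrix()
    print('t',round(o['t'],2),'tcp mm',np.round(np.array(o['eef_pos'])*1000,1),'yaw',round(np.degrees(np.arctan2(M[1,0],M[0,0])),2),'tz',np.round(M[:,2],3),'w',round(o['width']*1000,1),'gf',round(o['grasp_force'],1),'F',np.round(o['wrist_force'],1),'q6',round(o['qpos'][5],2))
E
python3 -c "
from h import *
pose()"
```

```text
t 7.35 tcp mm [538.7 238.4 222.1] yaw 178.51 tz [-0.    -0.096 -0.995] w 59.9 gf 0.0 F [-0.1 -0.2  0.4] q6 0.49
```

Call:
arm_command(motion=[{"travel":[0,0,0],"twist":8.5},{"travel":[0,0,0],"twist":8.5},{"travel":[0,0,0],"twist":8.5},{"travel":[0,0,0],"twist":8.5},{"travel":[0,0,0],"twist":8.5},{"travel":[0,0,0],"twist":8.5},{"travel":[0,0,0],"twist":8.5},{"travel":[0,0,0],"twist":8.5},{"travel":[0,0,0],"twist":8.5},{"travel":[0,0,0],"twist":8.5}])

```text
t: 8.35
eef_pos: [0.5387, 0.238, 0.2223]
orientation: [-2.046, 2.293, -0.11]
wrist_force: [-0.2, -0.1, 0.7]
width: 0.0596
grasp_force: 0.0
```

Call:
arm_command(motion=[{"travel":[0,0,0],"twist":8.5},{"travel":[0,0,0],"twist":8.5},{"travel":[0,0,0],"twist":8.5},{"travel":[0,0,0],"twist":8.5},{"travel":[0,0,0],"twist":8.5},{"travel":[0,0,0],"twist":8.5},{"travel":[0,0,0],"twist":8.5},{"travel":[0,0,0],"twist":8.5},{"travel":[0,0,0],"twist":8.5},{"travel":[0,0,0],"twist":8.5}])

```text
t: 9.35
eef_pos: [0.5388, 0.2378, 0.2224]
orientation: [-3.029, 0.306, -0.015]
wrist_force: [0.5, -0.7, 0.4]
width: 0.06
grasp_force: 0.0
```

Call:
arm_command(motion=[{"travel":[0,0,0],"twist":8.5},{"travel":[0,0,0],"twist":8.5},{"travel":[0,0,0],"twist":8.5},{"travel":[0,0,0],"twist":8.5},{"travel":[0,-1,0],"twist":0},{"travel":[0,-1,0],"twist":0},{"travel":[0,-1,0],"twist":0}])

```text
t: 10.05
eef_pos: [0.5314, 0.225, 0.2217]
orientation: [-3.016, -0.541, 0.023]
wrist_force: [-0.1, -0.3, -0.2]
width: 0.0598
grasp_force: 0.0
```

```bash
python3 -c "
from h import *
pose();print(np.round(sensors.get_obs()['qpos'],3))"
```

```text
t 10.05 tcp mm [531.4 225.  221.7] yaw 20.33 tz [-0.028  0.074 -0.997] w 59.8 gf 0.0 F [-0.1 -0.3 -0.2] q6 -3.14
[ 0.355  0.274 -0.124  1.173  0.079 -3.141]
```

Call:
arm_command(motion=[{"travel":[0,-1,0],"twist":0},{"travel":[0,-1,0],"twist":0},{"travel":[0,-1,0],"twist":0},{"travel":[0,-1,0],"twist":0},{"travel":[0,-1,0],"twist":0},{"travel":[0,-1,0],"twist":0},{"travel":[0,-1,0],"twist":0},{"travel":[0,0,0],"twist":0}])

```text
t: 10.85
eef_pos: [0.5216, 0.1838, 0.2214]
orientation: [-3.054, -0.471, 0.015]
wrist_force: [-0.5, 0.7, 0.8]
width: 0.0596
grasp_force: 0.0
```

```bash
python3 -c "
from h import *
pose();print(np.round(sensors.get_obs()['qpos'],3))"
```

```text
t 10.85 tcp mm [521.6 183.8 221.4] yaw 17.55 tz [-0.018  0.05  -0.999] w 59.6 gf 0.0 F [-0.5  0.7  0.8] q6 -3.14
[ 0.307  0.231 -0.18   1.161  0.053 -3.141]
```

Call:
arm_command(motion=[{"travel":[0,-1.5,0],"twist":0},{"travel":[0,-1.5,0],"twist":0},{"travel":[0,-1.5,0],"twist":0},{"travel":[0,-1.5,0],"twist":0},{"travel":[0,-1.5,0],"twist":0},{"travel":[0,-1.5,0],"twist":0},{"travel":[0,-1.5,0],"twist":0},{"travel":[0,-1.5,0],"twist":0},{"travel":[0,-1.5,0],"twist":0},{"travel":[0,0,0],"twist":0}])

```text
t: 11.85
eef_pos: [0.5059, 0.1088, 0.2214]
orientation: [3.121, 0.333, -0.003]
wrist_force: [0.1, 0.5, -1.3]
width: 0.0599
grasp_force: 0.0
```

```bash
python3 -c "
from h import *
pose();print(np.round(sensors.get_obs()['qpos'],3))"
```

```text
t 11.85 tcp mm [505.9 108.8 221.4] yaw 12.17 tz [-0.001 -0.003 -1.   ] w 59.9 gf 0.0 F [ 0.1  0.5 -1.3] q6 -3.14
[ 2.130e-01  1.650e-01 -2.610e-01  1.147e+00 -2.000e-03 -3.141e+00]
```

Call:
arm_command(motion=[{"travel":[0,0,0],"twist":-8.2},{"travel":[0,0,0],"twist":-8.2},{"travel":[0,0,0],"twist":-8.2},{"travel":[0,0,0],"twist":-8.2},{"travel":[0,0,0],"twist":-8.2},{"travel":[0,0,0],"twist":-8.2},{"travel":[0,0,0],"twist":-8.2},{"travel":[0,0,0],"twist":-8.2},{"travel":[0,0,0],"twist":-8.2},{"travel":[0,0,0],"twist":-8.2}])

```text
t: 12.85
eef_pos: [0.5062, 0.1099, 0.2213]
orientation: [2.572, -1.804, -0.004]
wrist_force: [-0.9, 0.0, 0.3]
width: 0.0597
grasp_force: 0.0
```

Call:
arm_command(motion=[{"travel":[0.2,1.5,0],"twist":-8.2},{"travel":[0.2,1.5,0],"twist":-8.2},{"travel":[0.2,1.5,0],"twist":-8.2},{"travel":[0.2,1.5,0],"twist":-8.2},{"travel":[0.2,1.5,0],"twist":-8.2},{"travel":[0.2,1.5,0],"twist":-8.2},{"travel":[0.2,1.5,0],"twist":-8.2},{"travel":[0.2,1.5,0],"twist":-8.2},{"travel":[0.2,1.5,0],"twist":-8.2},{"travel":[0.06,1.67,0],"twist":-8.2}])

```text
t: 13.85
eef_pos: [0.5249, 0.2621, 0.2212]
orientation: [-0.757, 3.048, 0.004]
wrist_force: [1.1, -0.2, -0.6]
width: 0.0599
grasp_force: 0.0
```

Call:
arm_command(motion=[{"travel":[0,0,0],"twist":-8.2},{"travel":[0,0,0],"twist":-8.2},{"travel":[0,0,0],"twist":-8.2},{"travel":[0,0,0],"twist":0},{"travel":[0,0,0],"twist":0}])

```text
t: 14.35
eef_pos: [0.5247, 0.2615, 0.2212]
orientation: [-0.105, 3.138, 0.003]
wrist_force: [0.3, -0.2, 0.5]
width: 0.06
grasp_force: 0.0
```

```bash
python3 -c "
from h import *
pose()
for k in range(2):
  for c in ['side']:
    save(c,'x.png');print([(np.round(W(c,d['position']),4),round(d['conf'],2)) for d in nets.spot_point('lid',c)[:2]])"
```

```text
t 14.35 tcp mm [524.7 261.5 221.2] yaw -176.16 tz [ 0.002  0.002 -1.   ] w 60.0 gf 0.0 F [ 0.3 -0.2  0.5] q6 0.39
[(array([0.5248, 0.2588, 0.0838]), 0.6)]
[(array([0.5225, 0.2598, 0.0803]), 0.76)]
```

Call:
arm_command(motion=[{"travel":[0,-0.1,-3],"twist":0},{"travel":[0,0,-3],"twist":0},{"travel":[0,0,-3],"twist":0},{"travel":[0,0,-1.5],"twist":0},{"travel":[0,0,-1.2],"twist":0},{"travel":[0,0,0],"twist":0}])

```text
t: 15.15
eef_pos: [0.5237, 0.2598, 0.1028]
orientation: [0.101, -3.139, -0.001]
wrist_force: [-0.2, -0.1, 0.1]
width: 0.0599
grasp_force: 0.0
```

Call:
arm_command(motion=[{"travel":[0,0,0],"twist":0},{"travel":[0,0,0],"twist":0},{"travel":[0,0,0],"twist":0},{"travel":[0,0,0],"twist":0},{"travel":[0,0,0],"twist":0}], grip=0)

```text
t: 15.65
eef_pos: [0.5258, 0.2607, 0.1059]
orientation: [-0.1, 3.136, 0.004]
wrist_force: [-0.2, -0.6, 6.1]
width: 0.0282
grasp_force: 59.6
```

```bash
python3 -c "
from h import *
pose()"
```

```text
t 15.65 tcp mm [525.8 260.7 105.9] yaw -176.36 tz [ 0.004  0.003 -1.   ] w 28.2 gf 59.6 F [-0.2 -0.6  6.1] q6 0.4
```

Call:
arm_command(motion=[{"travel":[0,0,0.5],"twist":0},{"travel":[0,0,1.5],"twist":0},{"travel":[0,0,2],"twist":0},{"travel":[0,0,2],"twist":0},{"travel":[0,0,1],"twist":0},{"travel":[0,0,0],"twist":0}])

```text
t: 16.25
eef_pos: [0.5254, 0.2608, 0.1755]
orientation: [-0.1, 3.136, 0.005]
wrist_force: [0.2, 0.2, -4.8]
width: 0.0288
grasp_force: 59.8
```

Call:
arm_command(motion=[{"travel":[0,-1.5,0],"twist":0},{"travel":[0,-2.5,0],"twist":0},{"travel":[0,-3,0],"twist":0},{"travel":[0,-3,0],"twist":0},{"travel":[0,-3,0],"twist":0},{"travel":[0,-3,0],"twist":0},{"travel":[0,-2.5,0],"twist":0},{"travel":[0,-1.5,0],"twist":0},{"travel":[0,-1.0,0],"twist":0},{"travel":[0,-0.5,0],"twist":0}])

```text
t: 17.25
eef_pos: [0.5244, 0.0447, 0.1738]
orientation: [-0.099, 3.139, 0.003]
wrist_force: [0.4, 0.5, -4.4]
width: 0.0284
grasp_force: 60.0
```

```bash
python3 -c "
from h import *
pose()
save('side','s1.png',s=1.5)
save('top','t1.png',(100,120,260,270),4)
"
```

```text
t 17.25 tcp mm [524.4  44.7 173.8] yaw -176.4 tz [ 0.001  0.002 -1.   ] w 28.4 gf 60.0 F [ 0.4  0.5 -4.4] q6 0.02
```

View pics/s1.png

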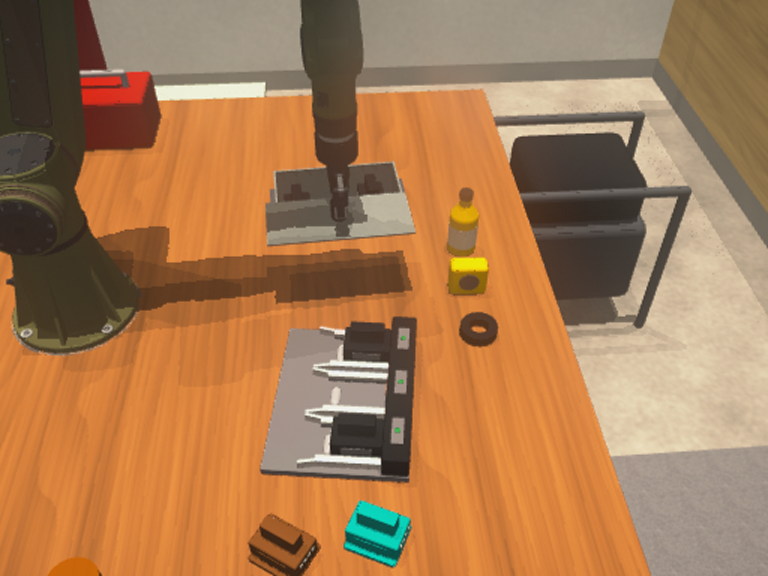

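The side view shows the lid held level at (340,210), and two packs standing in the open box at (297,188) and (370,181). I'll lower the lid to the bench.

Call:
arm_command(motion=[{"travel":[0,0,-2.5],"twist":0},{"travel":[0,0,-3.5],"twist":0},{"travel":[0,0,-3.5],"twist":0},{"travel":[0,0,-2.5],"twist":0},{"travel":[0,0,-1.2],"twist":0},{"travel":[0,0,-0.8],"twist":0},{"travel":[0,0,-0.5],"twist":0},{"travel":[0,0,-0.4],"twist":0},{"travel":[0,0,-0.3],"twist":0},{"travel":[0,0,0],"twist":0}])

```text
t: 18.35
eef_pos: [0.5251, 0.0454, 0.0226]
orientation: [-0.1, 3.138, 0.003]
wrist_force: [-0.3, 0.5, -5.0]
width: 0.0285
grasp_force: 60.1
```

```bash
python3 -c "
from h import *
pose()"
```

```text
t 18.35 tcp mm [525.1  45.4  22.6] yaw -176.36 tz [ 0.002  0.002 -1.   ] w 28.5 gf 60.1 F [-0.3  0.5 -5. ] q6 0.02
```

Call:
arm_command(motion=[{"travel":[0,0,-0.15],"twist":0},{"travel":[0,0,-0.1],"twist":0},{"travel":[0,0,0],"twist":0}])

```text
t: 18.65
eef_pos: [0.5253, 0.0454, 0.0218]
orientation: [-0.1, 3.137, 0.003]
wrist_force: [-6.1, 0.3, 12.0]
width: 0.0282
grasp_force: 62.2
```

Call:
arm_command(motion=[{"travel":[0,0,0],"twist":0},{"travel":[0,0,0],"twist":0},{"travel":[0,0,0],"twist":0},{"travel":[0,0,0],"twist":0}], grip=0.7)

```text
t: 19.05
eef_pos: [0.525, 0.0454, 0.0199]
orientation: [-0.1, 3.138, 0.003]
wrist_force: [0.6, -0.9, -1.4]
width: 0.06
grasp_force: 0.0
```

Call:
arm_command(motion=[{"travel":[0,0,2],"twist":0},{"travel":[0,0,3.5],"twist":0},{"travel":[0,0,3.5],"twist":0},{"travel":[0,0,3.5],"twist":0},{"travel":[0,0,3.5],"twist":0},{"travel":[0,0,3],"twist":0},{"travel":[0,0,2],"twist":0},{"travel":[0,0,0],"twist":0}])

```text
t: 19.85
eef_pos: [0.5267, 0.0455, 0.2329]
orientation: [-0.1, 3.133, 0.004]
wrist_force: [1.2, 0.8, -0.3]
width: 0.0596
grasp_force: 0.0
```

```bash
cat > m2.py <<'E'
from h import *
import sys
np.set_printoptions(precision=4,suppress=True)
pose()
save('top',sys.argv[1]+'.png',(110,140,400,260),2.7)
def rect(l,z,cam='top',n=5):
    for d in nets.masks_of(l,cam)[:n]:
        m=d['pixels'].astype(np.uint8); c=max(cv2.findContours(m,0,cv2.CHAIN_APPROX_NONE)[0],key=len)[:,0]
        P=np.array([ray(cam,u,v,z)[:2] for u,v in c],np.float32)*1000
        r=cv2.minAreaRect(P);print(l,round(d['conf'],2),m.sum(),np.round(r[0],1),np.round(r[1],1),round(r[2],1))
rect('box',.09);rect('lid',.011);rect('full0',.046,n=8)
for c in ['top','side']:
  for k in range(2):
    imaging.camera(c)
    for l in ['box','flat0','lid']: print(c,l,[(np.round(W(c,d['position'])*1000).tolist(),round(d['conf'],2)) for d in nets.spot_point(l,c)])
E
python3 m2.py t2
```

```text
t 19.85 tcp mm [526.7  45.5 232.9] yaw -176.36 tz [ 0.007  0.003 -1.   ] w 59.6 gf 0.0 F [ 1.2  0.8 -0.3] q6 0.02
box 0.67 316 [765.7  -1.5] [41.1 76.5] 89.7
lid 0.7 1694 [525.   39.6] [285.8 126.5] 7.0
lid 0.63 1797 [522.5 279.9] [139.4 296.5] 89.8
full0 0.85 610 [ 418.4 -533.9] [72.4 87.5] 56.1
full0 0.77 526 [ 561.7 -172.2] [67.  85.4] 81.6
full0 0.7 508 [ 533.8 -369.5] [64.6 83.9] 81.9
full0 0.65 615 [ 556.6 -520.2] [73.  88.9] 62.5
top box [([524.0, 260.0, 0.0], 0.87)]
top flat0 [([435.0, 247.0, 2.0], 0.81), ([602.0, 273.0, 7.0], 0.71)]
top lid [([524.0, 47.0, 0.0], 0.63), ([534.0, -369.0, 15.0], 0.24)]
top box [([523.0, 260.0, 4.0], 0.58)]
top flat0 [([602.0, 271.0, 6.0], 0.91), ([433.0, 247.0, 3.0], 0.73), ([524.0, -271.0, 0.0], 0.61)]
top lid [([523.0, 44.0, 0.0], 0.98), ([561.0, -177.0, 17.0], 0.21)]
side box [([519.0, 259.0, -1.0], 0.58)]
side flat0 [([596.0, 271.0, 4.0], 0.62), ([437.0, 245.0, 3.0], 0.56)]
side lid [([521.0, 47.0, -4.0], 0.77), ([774.0, 2.0, -1.0], 0.44)]
side box [([518.0, 262.0, -0.0], 0.61)]
side flat0 [([439.0, 247.0, -2.0], 0.64), ([596.0, 269.0, 6.0], 0.55)]
side lid [([523.0, 45.0, -3.0], 0.55)]
```

View pics/t2.png

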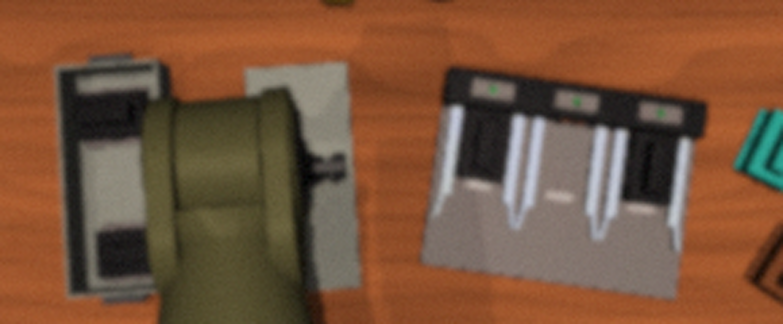

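The crop shows the box with packs at about (110,117) and (122,252), partly hidden by the arm, and the lid flat on the bench. I'll move the arm aside for a clear view.

Call:
arm_command(motion=[{"travel":[0,-4,0],"twist":0},{"travel":[0,-4,0],"twist":0},{"travel":[0,-4,0],"twist":0},{"travel":[0,-4,0],"twist":0},{"travel":[0,0,0],"twist":0}], grip=0.55)

```text
t: 21.35
eef_pos: [0.5246, -0.1187, 0.2298]
orientation: [-0.092, 3.138, 0.0]
wrist_force: [0.1, 0.4, -0.3]
width: 0.0468
grasp_force: 0.0
```

```bash
cat > m3.py <<'E'
from h import *
import sys
np.set_printoptions(precision=4,suppress=True)
pose()
im=imaging.camera('top');o=im[150:265,120:190];cv2.imwrite('pics/'+sys.argv[1]+'.png',cv2.resize(o[:,:,::-1],None,fx=5,fy=5,interpolation=cv2.INTER_CUBIC))
def rect(l,z,cam='top',n=6):
    for d in nets.masks_of(l,cam)[:n]:
        m=d['pixels'].astype(np.uint8); c=max(cv2.findContours(m,0,cv2.CHAIN_APPROX_NONE)[0],key=len)[:,0]
        P=np.array([ray(cam,u,v,z)[:2] for u,v in c],np.float32)*1000
        r=cv2.minAreaRect(P);print(l,round(d['conf'],2),m.sum(),np.round(r[0],1),np.round(r[1],1),round(r[2],1))
rect('box',.09);rect('flat0',.046)
for c in ['top','side']:
  for k in range(3):
    imaging.camera(c)
    print(c,[(np.round(W(c,d['position'])*1000).tolist(),round(d['conf'],2)) for d in nets.spot_point('flat0',c)],[np.round(W(c,d['position'])*1000).tolist() for d in nets.spot_point('box',c)[:1]])
E
python3 m3.py t3
```

```text
t 21.35 tcp mm [ 524.6 -118.7  229.8] yaw -176.66 tz [ 0.002  0.    -1.   ] w 46.8 gf 0.0 F [ 0.1  0.4 -0.3] q6 -0.28
box 0.56 2758 [523. 254.] [293.  138.1] 2.7
flat0 0.9 520 [436.1 248.7] [80.9 67.2] 89.8
flat0 0.67 552 [598.1 270.7] [67.5 90.3] 2.6
top [([602.0, 273.0, 3.0], 0.68), ([430.0, 245.0, 5.0], 0.66)] [[525.0, 262.0, 0.0]]
top [([431.0, 244.0, 0.0], 0.91), ([600.0, 272.0, 4.0], 0.83)] [[525.0, 260.0, 3.0]]
top [([433.0, 249.0, 3.0], 0.98), ([599.0, 274.0, 6.0], 0.88), ([521.0, 48.0, 0.0], 0.36)] [[522.0, 261.0, 3.0]]
side [([597.0, 267.0, 4.0], 0.59), ([435.0, 245.0, 1.0], 0.48)] [[518.0, 258.0, -3.0]]
side [([595.0, 270.0, 3.0], 0.63), ([438.0, 246.0, 0.0], 0.59)] [[520.0, 261.0, 1.0]]
side [([598.0, 271.0, 2.0], 0.58), ([439.0, 246.0, -1.0], 0.41)] [[519.0, 262.0, -3.0]]
```

View pics/t3.png

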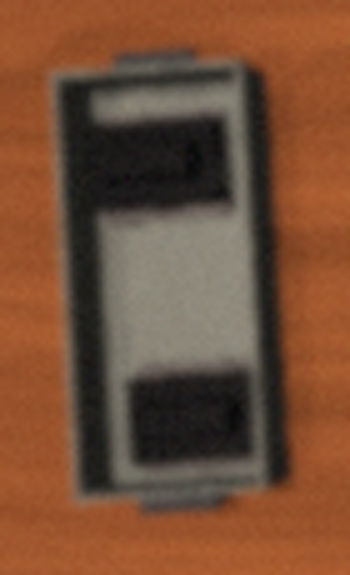

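The packs in the box lie with their long axis across it: the far one at crop (160,165) and the near one at (190,420). That means the gripper has to come in turned 90°. I'm going for the far pack.

Call:
arm_command(motion=[{"travel":[0.6,3.5,0],"twist":-8.1},{"travel":[0.6,3.5,0],"twist":-8.1},{"travel":[0.6,3.5,0],"twist":-8.1},{"travel":[0.6,3.5,0],"twist":-8.1},{"travel":[0.6,3.5,0],"twist":-8.1},{"travel":[0.6,3.5,0],"twist":-8.1},{"travel":[0.6,3.5,0],"twist":-8.1},{"travel":[0.6,3.5,0],"twist":-8.1},{"travel":[0.6,3.5,0],"twist":-8.1},{"travel":[0.6,3.5,0],"twist":-8.1}], grip=0.47)

```text
t: 23.4
eef_pos: [0.5848, 0.2368, 0.2298]
orientation: [1.969, 2.445, 0.001]
wrist_force: [0.2, 0.4, 0.1]
width: 0.0398
grasp_force: 0.0
```

Call:
arm_command(motion=[{"travel":[0.6,3.5,0],"twist":-8.1},{"travel":[0.6,0.3,0],"twist":0},{"travel":[0,0,0],"twist":0},{"travel":[0,0,0],"twist":0}])

```text
t: 23.8
eef_pos: [0.5965, 0.2724, 0.2295]
orientation: [2.129, 2.306, -0.001]
wrist_force: [0.1, 0.1, 0.1]
width: 0.0403
grasp_force: 0.0
```

```bash
python3 -c "
from h import *
pose()"
```

```text
t 23.8 tcp mm [596.5 272.4 229.5] yaw 94.57 tz [ 0.001 -0.002 -1.   ] w 40.3 gf 0.0 F [0.1 0.1 0.1] q6 1.92
```

Call:
arm_command(motion=[{"travel":[0.15,-0.1,-3],"twist":-1},{"travel":[0,0,-4],"twist":0},{"travel":[0,0,-4],"twist":0},{"travel":[0,0,-2.5],"twist":0},{"travel":[0,0,-1.5],"twist":0},{"travel":[0,0,-1.2],"twist":0},{"travel":[0,0,-1],"twist":0},{"travel":[0,0,-0.4],"twist":0},{"travel":[0,0,0],"twist":0}])

```text
t: 24.7
eef_pos: [0.5984, 0.2724, 0.054]
orientation: [2.15, 2.287, 0.001]
wrist_force: [-0.6, -0.1, -0.4]
width: 0.0406
grasp_force: 0.0
```

Call:
arm_command(motion=[{"travel":[0,0,0],"twist":0},{"travel":[0,0,0],"twist":0},{"travel":[0,0,0],"twist":0},{"travel":[0,0,0],"twist":0},{"travel":[0,0,0],"twist":0}], grip=0)

```text
t: 25.2
eef_pos: [0.5991, 0.2728, 0.055]
orientation: [2.149, 2.286, 0.003]
wrist_force: [-0.3, -0.3, 5.6]
width: 0.0208
grasp_force: 59.4
```

```bash
python3 -c "
from h import *
pose()"
```

```text
t 25.2 tcp mm [599.1 272.8  55. ] yaw 93.54 tz [ 0.004 -0.001 -1.   ] w 20.8 gf 59.4 F [-0.3 -0.3  5.6] q6 1.94
```

Call:
arm_command(motion=[{"travel":[0,0,0.5],"twist":0},{"travel":[0,0,2],"twist":0},{"travel":[0,0,3],"twist":0},{"travel":[0,0,3],"twist":0},{"travel":[0,0,3],"twist":0},{"travel":[0,0,1.5],"twist":0},{"travel":[-1.2,-3.8,0],"twist":5.6},{"travel":[-1.2,-3.8,0],"twist":5.6},{"travel":[-1.2,-3.8,0],"twist":5.6},{"travel":[-1.2,-3.8,0],"twist":5.6}])

```text
t: 26.2
eef_pos: [0.5485, 0.1189, 0.1829]
orientation: [1.659, 2.666, -0.002]
wrist_force: [0.5, 0.1, -4.7]
width: 0.0207
grasp_force: 59.4
```

Call:
arm_command(motion=[{"travel":[-1.2,-3.8,0],"twist":5.6},{"travel":[-1.2,-3.8,0],"twist":5.6},{"travel":[-1.2,-3.8,0],"twist":5.6},{"travel":[-1.2,-3.8,0],"twist":5.6},{"travel":[-1.2,-3.8,0],"twist":5.6},{"travel":[-1.2,-3.8,0],"twist":5.6},{"travel":[-1.2,-3.8,0],"twist":5.6},{"travel":[-1.2,-3.8,0],"twist":5.6},{"travel":[-1.2,-3.8,0],"twist":5.4},{"travel":[0,0,0],"twist":0}])

```text
t: 27.2
eef_pos: [0.44, -0.2253, 0.1832]
orientation: [0.385, 3.118, -0.0]
wrist_force: [-0.3, 0.3, -4.9]
width: 0.0207
grasp_force: 60.3
```

```bash
python3 -c "
from h import *
pose()"
```

```text
t 27.2 tcp mm [ 440.  -225.3  183.2] yaw 165.92 tz [-0. -0. -1.] w 20.7 gf 60.3 F [-0.3  0.3 -4.9] q6 -0.23
```

Call:
arm_command(motion=[{"travel":[-0.4,-1.7,0],"twist":3},{"travel":[-0.4,-1.6,0],"twist":2.8},{"travel":[0,0,-3],"twist":0},{"travel":[0,0,-3],"twist":0},{"travel":[0,0,-2.5],"twist":0},{"travel":[0,0,-1.5],"twist":0},{"travel":[0,0,0],"twist":0}])

```text
t: 27.9
eef_pos: [0.4317, -0.2526, 0.081]
orientation: [-0.221, -3.13, -0.008]
wrist_force: [-0.6, -0.4, -4.1]
width: 0.0209
grasp_force: 60.3
```

```bash
cat > m4.py <<'E'
from h import *
import sys
pose()
save('side',sys.argv[1]+'.png',(165,200,290,325),4.6)
E
python3 m4.py s4
```

```text
t 27.9 tcp mm [ 431.7 -252.6   81. ] yaw 171.93 tz [-0.003  0.005 -1.   ] w 20.9 gf 60.3 F [-0.6 -0.4 -4.1] q6 -0.39
```

View pics/s4.png

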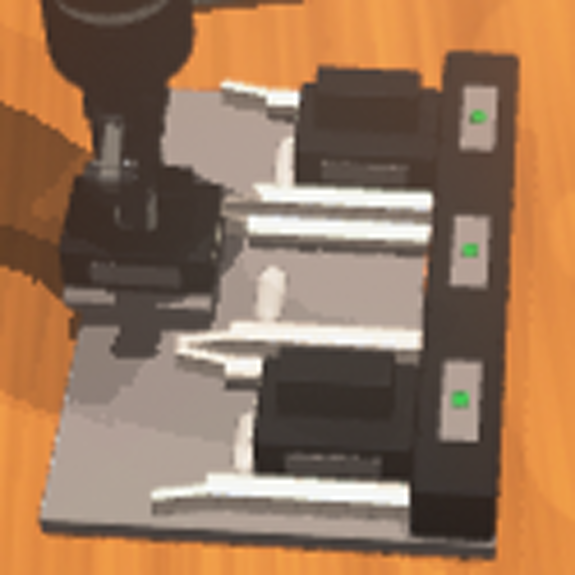

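The crop shows the pack held level above the apron in front of the middle bay at (140,240), a few mm too far left. I'll correct that and set it down.

Call:
arm_command(motion=[{"travel":[0,-0.5,-0.5],"twist":-0.2},{"travel":[0,0,-0.5],"twist":0},{"travel":[0,0,-0.3],"twist":0},{"travel":[0,0,-0.1],"twist":0},{"travel":[0,0,0],"twist":0},{"travel":[0,0,0],"twist":0}])

```text
t: 28.55
eef_pos: [0.4343, -0.2597, 0.07]
orientation: [0.226, 3.131, 0.003]
wrist_force: [-0.5, 0.0, -4.5]
width: 0.0207
grasp_force: 60.4
```

```bash
python3 -c "
from h import *
pose()"
```

```text
t 28.55 tcp mm [ 434.3 -259.7   70. ] yaw 171.74 tz [ 0.002  0.002 -1.   ] w 20.7 gf 60.4 F [-0.5  0.  -4.5] q6 -0.4
```

Call:
arm_command(motion=[{"travel":[0,0.15,-0.2],"twist":0},{"travel":[0,0,-0.15],"twist":0},{"travel":[0,0,0],"twist":0}])

```text
t: 28.85
eef_pos: [0.4343, -0.258, 0.0666]
orientation: [0.226, 3.131, 0.003]
wrist_force: [-0.0, 1.3, -2.0]
width: 0.0206
grasp_force: 60.8
```

```bash
python3 -c "
from h import *
pose()"
```

```text
t 28.85 tcp mm [ 434.3 -258.    66.6] yaw 171.75 tz [ 0.002  0.002 -1.   ] w 20.6 gf 60.8 F [-0.   1.3 -2. ] q6 -0.39
```

Call:
arm_command(motion=[{"travel":[0.99,-0.145,0],"twist":0},{"travel":[0.99,-0.145,0],"twist":0},{"travel":[0.99,-0.145,0],"twist":0},{"travel":[0.99,-0.145,0],"twist":0},{"travel":[0.99,-0.145,0],"twist":0}])

```text
t: 29.35
eef_pos: [0.4847, -0.2657, 0.0665]
orientation: [0.226, 3.131, 0.002]
wrist_force: [-3.4, 0.7, 3.7]
width: 0.0209
grasp_force: 61.6
```

```bash
cat >> h.py <<'E'
c,s=np.cos(np.radians(-8.3)),np.sin(np.radians(-8.3))
def bay(i):
    o=np.array(sensors.get_obs()['eef_pos'])[:2]*1000-[(558.3,-175.8),(544,-274.2),(529.4,-373.3)][i]
    print('bay',i,'along',round(c*o[0]+s*o[1],1),'lat',round(-s*o[0]+c*o[1],1))
E
python3 -c "
from h import *
pose();bay(1)"
```

```text
t 29.35 tcp mm [ 484.7 -265.7   66.5] yaw 171.74 tz [ 0.002  0.001 -1.   ] w 20.9 gf 61.6 F [-3.4  0.7  3.7] q6 -0.36
bay 1 along -59.9 lat -0.2
```

Call:
arm_command(motion=[{"travel":[0.99,-0.145,0],"twist":0},{"travel":[0.99,-0.145,0],"twist":0},{"travel":[0.99,-0.145,0],"twist":0},{"travel":[0.99,-0.145,0],"twist":0},{"travel":[0.99,-0.145,0],"twist":0}])

```text
t: 29.85
eef_pos: [0.5339, -0.2728, 0.0665]
orientation: [0.226, 3.132, 0.002]
wrist_force: [-3.7, 0.8, 6.5]
width: 0.0209
grasp_force: 61.9
```

Call:
arm_command(motion=[{"travel":[0.5,-0.07,0],"twist":0},{"travel":[0.3,-0.04,0],"twist":0},{"travel":[0,0,0],"twist":0}])

```text
t: 30.15
eef_pos: [0.5423, -0.274, 0.0665]
orientation: [0.226, 3.131, 0.002]
wrist_force: [-0.5, 0.7, 3.3]
width: 0.0208
grasp_force: 61.5
```

```bash
python3 -c "
from h import *
pose();bay(1)"
```

```text
t 30.15 tcp mm [ 542.3 -274.    66.5] yaw 171.75 tz [ 0.003  0.001 -1.   ] w 20.8 gf 61.5 F [-0.5  0.7  3.3] q6 -0.33
bay 1 along -1.8 lat -0.0
```

Call:
arm_command(motion=[{"travel":[0.2,-0.03,0],"twist":0},{"travel":[0.2,-0.03,0],"twist":0},{"travel":[0,0,0],"twist":0}])

```text
t: 30.45
eef_pos: [0.5455, -0.2744, 0.0664]
orientation: [0.226, 3.131, 0.003]
wrist_force: [-2.0, 0.7, 3.9]
width: 0.0205
grasp_force: 61.5
```

```bash
python3 -c "
from h import *
pose();bay(1)"
```

```text
t 30.45 tcp mm [ 545.5 -274.4   66.4] yaw 171.74 tz [ 0.002  0.002 -1.   ] w 20.5 gf 61.5 F [-2.   0.7  3.9] q6 -0.32
bay 1 along 1.5 lat 0.0
```

Call:
arm_command(motion=[{"travel":[0.2,-0.03,0],"twist":0},{"travel":[0.2,-0.03,0],"twist":0},{"travel":[0,0,0],"twist":0}])

```text
t: 30.75
eef_pos: [0.548, -0.2747, 0.0664]
orientation: [-0.227, -3.133, -0.003]
wrist_force: [-7.4, 1.0, 7.6]
width: 0.0207
grasp_force: 62.1
```

```bash
python3 -c "
from h import *
pose();bay(1)"
```

```text
t 30.75 tcp mm [ 548.  -274.7   66.4] yaw 171.72 tz [-0.     0.002 -1.   ] w 20.7 gf 62.1 F [-7.4  1.   7.6] q6 -0.32
bay 1 along 4.1 lat 0.1
```

Call:
arm_command(motion=[{"travel":[0.2,-0.03,0],"twist":0},{"travel":[0.15,-0.02,0],"twist":0},{"travel":[0,0,0],"twist":0}])

```text
t: 31.05
eef_pos: [0.5481, -0.2747, 0.0664]
orientation: [-0.227, -3.127, -0.003]
wrist_force: [-17.9, 2.8, 18.1]
width: 0.0207
grasp_force: 63.5
```

```bash
python3 -c "
from h import *
pose();bay(1)"
```

```text
t 31.05 tcp mm [ 548.1 -274.7   66.4] yaw 171.69 tz [-0.006  0.003 -1.   ] w 20.7 gf 63.5 F [-17.9   2.8  18.1] q6 -0.32
bay 1 along 4.1 lat 0.1
```

Call:
arm_command(motion=[{"travel":[-0.2,0.03,0],"twist":0},{"travel":[0,0,0],"twist":0},{"travel":[0,0,0],"twist":0},{"travel":[0,0,0],"twist":0}], grip=0.47)

```text
t: 31.45
eef_pos: [0.5513, -0.2752, 0.0662]
orientation: [0.226, 3.131, 0.003]
wrist_force: [0.3, 0.3, -0.2]
width: 0.0401
grasp_force: 0.0
```

Call:
arm_command(motion=[{"travel":[0,0,1],"twist":0},{"travel":[0,0,2.5],"twist":0},{"travel":[0,0,2.5],"twist":0},{"travel":[0.3,2.5,0],"twist":0},{"travel":[0.4,2.5,0],"twist":0},{"travel":[0.4,2.5,0],"twist":0},{"travel":[0.4,2.4,0],"twist":0},{"travel":[0,0,0],"twist":0},{"travel":[0,0,0],"twist":0}])

```text
t: 32.35
eef_pos: [0.5662, -0.176, 0.127]
orientation: [0.224, 3.131, 0.002]
wrist_force: [-0.2, 0.2, -0.7]
width: 0.0399
grasp_force: 0.0
```

```bash
python3 -c "
from h import *
pose();bay(0)
for c in ['side','top']:
  for k in range(2):
    imaging.camera(c);print([np.round(W(c,d['position'])*1000).tolist() for d in nets.spot_point('full0',c)])"
```

```text
t 32.35 tcp mm [ 566.2 -176.   127. ] yaw 171.81 tz [ 0.003  0.001 -1.   ] w 39.9 gf 0.0 F [-0.2  0.2 -0.7] q6 -0.16
bay 0 along 7.8 lat 0.9
[[414.0, -545.0, -1.0], [555.0, -173.0, 14.0], [531.0, -371.0, 13.0], [550.0, -531.0, 3.0]]
[[557.0, -176.0, 15.0], [413.0, -546.0, 1.0], [528.0, -373.0, 13.0], [554.0, -531.0, 1.0]]
[[411.0, -544.0, -2.0], [777.0, -128.0, -3.0], [535.0, -371.0, 15.0], [553.0, -527.0, -1.0]]
[[551.0, -529.0, -3.0], [537.0, -371.0, 20.0], [415.0, -541.0, 1.0]]
```

Call:
arm_command(motion=[{"travel":[-0.6,0,-2],"twist":0},{"travel":[0,0,-2],"twist":0},{"travel":[0,0,-1.5],"twist":0},{"travel":[0,0,-0.5],"twist":0},{"travel":[0,0,0],"twist":0}])

```text
t: 33.25
eef_pos: [0.5591, -0.1761, 0.0656]
orientation: [0.227, 3.133, 0.003]
wrist_force: [-0.7, -0.0, -0.1]
width: 0.0402
grasp_force: 0.0
```

Call:
arm_command(motion=[{"travel":[0,0,0],"twist":0},{"travel":[0,0,0],"twist":0},{"travel":[0,0,0],"twist":0},{"travel":[0,0,0],"twist":0},{"travel":[0,0,0],"twist":0}], grip=0)

```text
t: 33.75
eef_pos: [0.5604, -0.1763, 0.0672]
orientation: [0.226, 3.13, 0.002]
wrist_force: [-0.5, 1.2, 5.0]
width: 0.0208
grasp_force: 60.8
```

```bash
python3 -c "
from h import *
pose();bay(0)"
```

```text
t 33.75 tcp mm [ 560.4 -176.3   67.2] yaw 171.74 tz [ 0.004  0.001 -1.   ] w 20.8 gf 60.8 F [-0.5  1.2  5. ] q6 -0.16
bay 0 along 2.2 lat -0.2
```

Call:
arm_command(motion=[{"travel":[-0.5,0.075,0.05],"twist":0},{"travel":[-0.99,0.145,0],"twist":0},{"travel":[-0.99,0.145,0],"twist":0},{"travel":[-0.99,0.145,0],"twist":0},{"travel":[-0.99,0.145,0],"twist":0}])

```text
t: 34.25
eef_pos: [0.5147, -0.1697, 0.0673]
orientation: [0.226, 3.13, 0.002]
wrist_force: [4.1, -0.9, 4.4]
width: 0.0204
grasp_force: 60.6
```

```bash
python3 -c "
from h import *
pose();bay(0)"
```

```text
t 34.25 tcp mm [ 514.7 -169.7   67.3] yaw 171.74 tz [ 0.003  0.001 -1.   ] w 20.4 gf 60.6 F [ 4.1 -0.9  4.4] q6 -0.18
bay 0 along -44.0 lat -0.2
```

Call:
arm_command(motion=[{"travel":[-0.99,0.145,0],"twist":0},{"travel":[-0.99,0.145,0],"twist":0},{"travel":[-0.99,0.145,0],"twist":0},{"travel":[-0.99,0.145,0],"twist":0},{"travel":[-0.99,0.145,0],"twist":0},{"travel":[-0.99,0.145,0],"twist":0},{"travel":[-0.8,0.12,0],"twist":0},{"travel":[0,0,0],"twist":0}])

```text
t: 35.05
eef_pos: [0.4462, -0.1595, 0.0671]
orientation: [0.226, 3.132, 0.003]
wrist_force: [0.5, 0.7, 9.9]
width: 0.0206
grasp_force: 61.3
```

```bash
python3 -c "
from h import *
pose();bay(0)"
```

```text
t 35.05 tcp mm [ 446.2 -159.5   67.1] yaw 171.73 tz [ 0.001  0.002 -1.   ] w 20.6 gf 61.3 F [0.5 0.7 9.9] q6 -0.2
bay 0 along -113.2 lat -0.1
```

Call:
arm_command(motion=[{"travel":[0,0,0.5],"twist":0},{"travel":[0,0,2],"twist":0},{"travel":[0,0,3],"twist":0},{"travel":[0,0,3],"twist":0},{"travel":[0,0,2.5],"twist":0},{"travel":[1,2.5,1],"twist":-5.6},{"travel":[1.1,3.1,0],"twist":-5.6},{"travel":[1.1,3.1,0],"twist":-5.6},{"travel":[1.1,3.1,0],"twist":-5.6},{"travel":[1.1,3.1,0],"twist":-5.6}])

```text
t: 36.05
eef_pos: [0.4993, -0.0096, 0.1852]
orientation: [-0.983, -2.981, 0.001]
wrist_force: [1.1, 0.1, -2.9]
width: 0.0202
grasp_force: 59.8
```

Call:
arm_command(motion=[{"travel":[1.1,3.1,0],"twist":-5.6},{"travel":[1.1,3.1,0],"twist":-5.6},{"travel":[1.1,3.1,0],"twist":-5.6},{"travel":[1.1,3.1,0],"twist":-5.6},{"travel":[1.1,3.1,0],"twist":-5.6},{"travel":[1.1,3.1,0],"twist":-5.6},{"travel":[1.1,3.1,0],"twist":-5.6},{"travel":[1.1,3.1,0],"twist":-5.6},{"travel":[1.1,2.8,0],"twist":-5.4},{"travel":[0,0,0],"twist":0}])

```text
t: 37.05
eef_pos: [0.5995, 0.2679, 0.1843]
orientation: [-2.15, -2.291, 0.005]
wrist_force: [0.6, 0.1, -3.3]
width: 0.0211
grasp_force: 60.1
```

```bash
python3 -c "
from h import *
pose()"
```

```text
t 37.05 tcp mm [599.5 267.9 184.3] yaw 93.63 tz [-0.002 -0.002 -1.   ] w 21.1 gf 60.1 F [ 0.6  0.1 -3.3] q6 1.93
```

Call:
arm_command(motion=[{"travel":[0,-0.25,-2],"twist":0},{"travel":[0,0,-3],"twist":0},{"travel":[0,0,-3],"twist":0},{"travel":[0,0,-2],"twist":0},{"travel":[0,0,-1.2],"twist":0},{"travel":[0,0,-0.8],"twist":0},{"travel":[0,0,-0.4],"twist":0},{"travel":[0,0,0],"twist":0}])

```text
t: 37.85
eef_pos: [0.6007, 0.2627, 0.0629]
orientation: [2.15, 2.287, 0.0]
wrist_force: [0.2, -0.1, -3.1]
width: 0.0207
grasp_force: 60.0
```

```bash
python3 -c "
from h import *
pose()"
```

```text
t 37.85 tcp mm [600.7 262.7  62.9] yaw 93.54 tz [ 0.002 -0.002 -1.   ] w 20.7 gf 60.0 F [ 0.2 -0.1 -3.1] q6 1.92
```

Call:
arm_command(motion=[{"travel":[0,0,-0.4],"twist":0},{"travel":[0,0,-0.2],"twist":0},{"travel":[0,0,-0.1],"twist":0},{"travel":[0,0,0],"twist":0}])

```text
t: 38.25
eef_pos: [0.601, 0.263, 0.0563]
orientation: [2.15, 2.287, 0.001]
wrist_force: [-0.4, -0.0, -0.0]
width: 0.0207
grasp_force: 60.3
```

```bash
python3 -c "
from h import *
pose()"
```

```text
t 38.25 tcp mm [601.  263.   56.3] yaw 93.55 tz [ 0.003 -0.001 -1.   ] w 20.7 gf 60.3 F [-0.4 -0.  -0. ] q6 1.92
```

Call:
arm_command(motion=[{"travel":[0,0,0],"twist":0},{"travel":[0,0,0],"twist":0},{"travel":[0,0,0],"twist":0},{"travel":[0,0,0],"twist":0}], grip=0.47)

```text
t: 38.65
eef_pos: [0.6009, 0.2629, 0.0561]
orientation: [2.15, 2.287, 0.001]
wrist_force: [1.0, 0.1, -0.4]
width: 0.04
grasp_force: 0.0
```

Call:
arm_command(motion=[{"travel":[0,0,1.5],"twist":0},{"travel":[0,0,3],"twist":0},{"travel":[0,0,4],"twist":0},{"travel":[-3,-0.3,0],"twist":-0.5},{"travel":[-4,-0.4,0],"twist":-0.5},{"travel":[-4,-0.4,0],"twist":-0.5},{"travel":[-3,-0.3,0],"twist":-0.5},{"travel":[-2.6,-0.2,0],"twist":-0.5},{"travel":[0,0,0],"twist":0},{"travel":[0,0,0],"twist":0}])

```text
t: 39.65
eef_pos: [0.4352, 0.2472, 0.1421]
orientation: [2.198, 2.24, 0.004]
wrist_force: [0.5, 0.4, 0.5]
width: 0.0399
grasp_force: 0.0
```

```bash
python3 -c "
from h import *
pose()
for c in ['side','top']:
  for k in range(2):
    imaging.camera(c);print(c,[np.round(W(c,d['position'])*1000).tolist() for d in nets.spot_point('full0',c)],[np.round(W(c,d['position'])*1000).tolist() for d in nets.spot_point('lid',c)[:1]])
save('side','s5.png',(165,90,345,325),2.5)"
```

```text
t 39.65 tcp mm [435.2 247.2 142.1] yaw 91.08 tz [ 0.004 -0.001 -1.   ] w 39.9 gf 0.0 F [0.5 0.4 0.5] q6 2.07
side [[531.0, -372.0, 14.0], [549.0, -531.0, 1.0], [412.0, -544.0, -2.0], [540.0, -279.0, 16.0], [596.0, 261.0, 3.0]] [[519.0, 48.0, -3.0]]
side [[413.0, -544.0, 0.0], [595.0, 260.0, 3.0], [553.0, -533.0, 2.0], [530.0, -376.0, 16.0]] [[523.0, 46.0, -2.0]]
top [[552.0, -528.0, -5.0], [413.0, -541.0, -1.0], [603.0, 268.0, 2.0], [534.0, -372.0, 15.0], [548.0, -275.0, 13.0]] [[525.0, 47.0, -0.0]]
top [[601.0, 267.0, 1.0], [533.0, -370.0, 14.0], [411.0, -544.0, 0.0], [552.0, -525.0, -2.0]] [[523.0, 46.0, -2.0]]
```

View pics/s5.png

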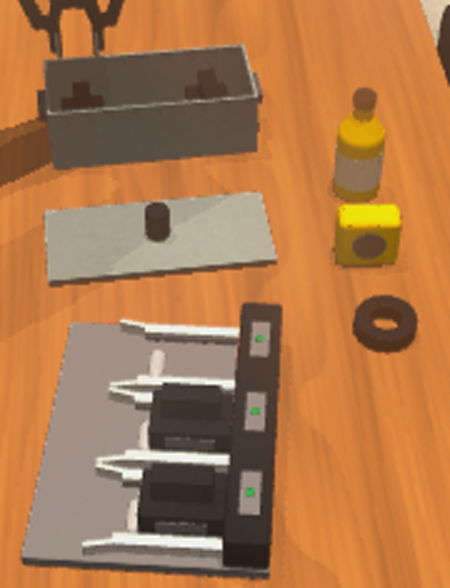

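The side crop shows the middle pack home with its nub up behind it at (145,432), the left bay empty, two packs standing in the box at (80,97) and (207,80), and the lid flat. Next is the near flat pack.

Call:
arm_command(motion=[{"travel":[0,0,-2],"twist":0},{"travel":[0,0,-2.5],"twist":0},{"travel":[0,0,-2],"twist":0},{"travel":[0,0,-1.2],"twist":0},{"travel":[0,0,-0.8],"twist":0},{"travel":[0,0,-0.3],"twist":0},{"travel":[0,0,0],"twist":0}])

```text
t: 41.0
eef_pos: [0.4349, 0.2469, 0.0529]
orientation: [2.199, 2.24, 0.0]
wrist_force: [0.2, -0.5, 0.4]
width: 0.0402
grasp_force: 0.0
```

```bash
python3 -c "
from h import *
pose()"
```

```text
t 41.0 tcp mm [434.9 246.9  52.9] yaw 91.04 tz [ 0.002 -0.002 -1.   ] w 40.2 gf 0.0 F [ 0.2 -0.5  0.4] q6 2.07
```

Call:
arm_command(motion=[{"travel":[0,0,0],"twist":0},{"travel":[0,0,0],"twist":0},{"travel":[0,0,0],"twist":0},{"travel":[0,0,0],"twist":0},{"travel":[0,0,0],"twist":0}], grip=0)

```text
t: 41.5
eef_pos: [0.4353, 0.2472, 0.0537]
orientation: [2.199, 2.239, 0.003]
wrist_force: [-0.7, -0.9, 6.4]
width: 0.0209
grasp_force: 59.2
```

```bash
python3 -c "
from h import *
pose()"
```

```text
t 41.5 tcp mm [435.3 247.2  53.7] yaw 91.04 tz [ 0.003 -0.001 -1.   ] w 20.9 gf 59.2 F [-0.7 -0.9  6.4] q6 2.07
```

Call:
arm_command(motion=[{"travel":[0,0,0.5],"twist":0},{"travel":[0,0,2],"twist":0},{"travel":[0,0,3],"twist":0},{"travel":[0,0,3],"twist":0},{"travel":[0,0,3],"twist":0},{"travel":[0,0,1.5],"twist":0},{"travel":[0.1,-3.1,0],"twist":6.2},{"travel":[0.1,-3.1,0],"twist":6.2},{"travel":[0.1,-3.1,0],"twist":6.2},{"travel":[0.1,-3.1,0],"twist":6.2}])

```text
t: 42.5
eef_pos: [0.4379, 0.1215, 0.1824]
orientation: [1.661, 2.664, -0.001]
wrist_force: [1.0, 0.0, -3.7]
width: 0.021
grasp_force: 59.3
```

Call:
arm_command(motion=[{"travel":[0.1,-3.1,0],"twist":6.2},{"travel":[0.1,-3.1,0],"twist":6.2},{"travel":[0.1,-3.1,0],"twist":6.2},{"travel":[0.1,-3.1,0],"twist":6.2},{"travel":[0.1,-3.1,0],"twist":6.2},{"travel":[0.1,-3.1,0],"twist":6.2},{"travel":[0.1,-3.1,0],"twist":6.2},{"travel":[0.1,-3.1,0],"twist":6.2},{"travel":[0,-3.1,0],"twist":6.2},{"travel":[0,0,0],"twist":0}])

```text
t: 43.5
eef_pos: [0.4463, -0.1593, 0.1825]
orientation: [0.232, 3.132, 0.0]
wrist_force: [0.0, 0.8, -3.3]
width: 0.0209
grasp_force: 60.0
```

```bash
python3 -c "
from h import *
pose();bay(0)"
```

```text
t 43.5 tcp mm [ 446.3 -159.3  182.5] yaw 171.52 tz [ 0.001  0.    -1.   ] w 20.9 gf 60.0 F [ 0.   0.8 -3.3] q6 -0.2
bay 0 along -113.2 lat 0.2
```

Call:
arm_command(motion=[{"travel":[0,0,-2],"twist":0.2},{"travel":[0,0,-3],"twist":0},{"travel":[0,0,-3],"twist":0},{"travel":[0,0,-2],"twist":0},{"travel":[0,0,-1],"twist":0},{"travel":[0,0,-0.4],"twist":0},{"travel":[0,0,-0.2],"twist":0},{"travel":[0,0,-0.1],"twist":0},{"travel":[0,0,0],"twist":0}])

```text
t: 44.4
eef_pos: [0.4475, -0.1564, 0.0666]
orientation: [0.223, 3.13, 0.002]
wrist_force: [-0.5, -0.1, -4.0]
width: 0.0209
grasp_force: 59.8
```

```bash
python3 -c "
from h import *
pose();bay(0)"
```

```text
t 44.4 tcp mm [ 447.5 -156.4   66.6] yaw 171.84 tz [ 0.003  0.001 -1.   ] w 20.9 gf 59.8 F [-0.5 -0.1 -4. ] q6 -0.2
bay 0 along -112.5 lat 3.2
```

Call:
arm_command(motion=[{"travel":[0,-0.3,-0.1],"twist":0},{"travel":[0,0,-0.1],"twist":0},{"travel":[0,0,0],"twist":0}])

```text
t: 44.7
eef_pos: [0.4472, -0.1599, 0.0648]
orientation: [0.224, 3.13, 0.001]
wrist_force: [-3.4, -0.9, 3.1]
width: 0.0208
grasp_force: 61.1
```

```bash
python3 -c "
from h import *
pose();bay(0)"
```

```text
t 44.7 tcp mm [ 447.2 -159.9   64.8] yaw 171.81 tz [ 0.003  0.001 -1.   ] w 20.8 gf 61.1 F [-3.4 -0.9  3.1] q6 -0.2
bay 0 along -112.2 lat -0.3
```

Down on the deck and lined up. Now I'll slide it in.

Call:
arm_command(motion=[{"travel":[0.99,-0.145,0],"twist":0},{"travel":[0.99,-0.145,0],"twist":0},{"travel":[0.99,-0.145,0],"twist":0},{"travel":[0.99,-0.145,0],"twist":0},{"travel":[0.99,-0.145,0],"twist":0}])

```text
t: 45.2
eef_pos: [0.4956, -0.1666, 0.0649]
orientation: [0.224, 3.133, 0.002]
wrist_force: [-7.9, 1.0, 13.0]
width: 0.0208
grasp_force: 62.2
```

```bash
python3 -c "
from h import *
pose();bay(0)"
```

```text
t 45.2 tcp mm [ 495.6 -166.6   64.9] yaw 171.82 tz [ 0.001  0.001 -1.   ] w 20.8 gf 62.2 F [-7.9  1.  13. ] q6 -0.18
bay 0 along -63.4 lat 0.0
```

Call:
arm_command(motion=[{"travel":[0.99,-0.145,0],"twist":0},{"travel":[0.99,-0.145,0],"twist":0},{"travel":[0.99,-0.145,0],"twist":0},{"travel":[0.99,-0.145,0],"twist":0},{"travel":[0.99,-0.145,0],"twist":0},{"travel":[0.5,-0.07,0],"twist":0},{"travel":[0,0,0],"twist":0}])

```text
t: 45.9
eef_pos: [0.5514, -0.1748, 0.0649]
orientation: [0.224, 3.131, 0.002]
wrist_force: [-2.9, 0.1, 5.9]
width: 0.0208
grasp_force: 61.3
```

```bash
python3 -c "
from h import *
pose();bay(0)"
```

```text
t 45.9 tcp mm [ 551.4 -174.8   64.9] yaw 171.83 tz [ 0.003  0.001 -1.   ] w 20.8 gf 61.3 F [-2.9  0.1  5.9] q6 -0.17
bay 0 along -6.9 lat 0.0
```

Call:
arm_command(motion=[{"travel":[0.3,-0.045,0],"twist":0},{"travel":[0.3,-0.045,0],"twist":0},{"travel":[0.2,-0.03,0],"twist":0},{"travel":[0,0,0],"twist":0}])

```text
t: 46.3
eef_pos: [0.559, -0.1759, 0.0648]
orientation: [0.224, 3.131, 0.002]
wrist_force: [-2.7, 1.1, 5.8]
width: 0.0212
grasp_force: 61.2
```

```bash
python3 -c "
from h import *
pose();bay(0)"
```

```text
t 46.3 tcp mm [ 559.  -175.9   64.8] yaw 171.83 tz [ 0.003  0.001 -1.   ] w 21.2 gf 61.2 F [-2.7  1.1  5.8] q6 -0.16
bay 0 along 0.7 lat 0.0
```

Call:
arm_command(motion=[{"travel":[0.2,-0.03,0],"twist":0},{"travel":[0.2,-0.03,0],"twist":0},{"travel":[0,0,0],"twist":0}])

```text
t: 46.6
eef_pos: [0.5609, -0.1761, 0.0649]
orientation: [-0.224, -3.133, -0.003]
wrist_force: [-9.6, 1.8, 12.4]
width: 0.0208
grasp_force: 62.2
```

```bash
python3 -c "
from h import *
pose();bay(0)"
```

```text
t 46.6 tcp mm [ 560.9 -176.1   64.9] yaw 171.81 tz [-0.001  0.002 -1.   ] w 20.8 gf 62.2 F [-9.6  1.8 12.4] q6 -0.16
bay 0 along 2.6 lat 0.0
```

Call:
arm_command(motion=[{"travel":[0.2,-0.03,0],"twist":0},{"travel":[0.1,-0.015,0],"twist":0},{"travel":[0,0,0],"twist":0}])

```text
t: 46.9
eef_pos: [0.561, -0.1761, 0.0649]
orientation: [-0.225, -3.128, -0.003]
wrist_force: [-19.1, 3.3, 21.6]
width: 0.0208
grasp_force: 63.5
```

```bash
python3 -c "
from h import *
pose();bay(0)"
```

```text
t 46.9 tcp mm [ 561.  -176.1   64.9] yaw 171.78 tz [-0.006  0.003 -1.   ] w 20.8 gf 63.5 F [-19.1   3.3  21.6] q6 -0.16
bay 0 along 2.7 lat 0.1
```

Call:
arm_command(motion=[{"travel":[-0.2,0.03,0],"twist":0},{"travel":[0,0,0],"twist":0},{"travel":[0,0,0],"twist":0},{"travel":[0,0,0],"twist":0}], grip=0.47)

```text
t: 47.3
eef_pos: [0.5642, -0.1765, 0.0638]
orientation: [0.223, 3.131, 0.003]
wrist_force: [-1.1, 0.3, -0.3]
width: 0.0402
grasp_force: 0.0
```

Call:
arm_command(motion=[{"travel":[0,0,1],"twist":0},{"travel":[0,0,2.5],"twist":0},{"travel":[0,0,2.5],"twist":0},{"travel":[-0.6,-3.5,0],"twist":0},{"travel":[-0.6,-4,0],"twist":0},{"travel":[-0.7,-4.2,0],"twist":0},{"travel":[-0.7,-4,0],"twist":0},{"travel":[-0.6,-4,0],"twist":0},{"travel":[0,0,0],"twist":0},{"travel":[0,0,0],"twist":0}])

```text
t: 48.3
eef_pos: [0.5315, -0.3742, 0.1241]
orientation: [0.226, 3.131, 0.003]
wrist_force: [-0.7, 0.5, -0.2]
width: 0.0402
grasp_force: 0.0
```

```bash
python3 -c "
from h import *
pose();bay(2)
for c in ['side','top']:
  for k in range(2):
    imaging.camera(c);print(c,[np.round(W(c,d['position'])*1000).tolist() for d in nets.spot_point('full0',c)])"
```

```text
t 48.3 tcp mm [ 531.5 -374.2  124.1] yaw 171.73 tz [ 0.002  0.002 -1.   ] w 40.2 gf 0.0 F [-0.7  0.5 -0.2] q6 -0.47
bay 2 along 2.2 lat -0.6
side [[530.0, -375.0, 16.0], [553.0, -532.0, 4.0], [414.0, -545.0, -2.0]]
side [[410.0, -543.0, 0.0], [529.0, -375.0, 12.0], [551.0, -533.0, -0.0]]
top [[601.0, 282.0, 2.0], [536.0, -370.0, 14.0], [410.0, -541.0, -2.0]]
top [[599.0, 280.0, 2.0], [549.0, -273.0, 13.0], [533.0, -371.0, 15.0], [415.0, -542.0, -3.0]]
```

Call:
arm_command(motion=[{"travel":[0,0,-2],"twist":0},{"travel":[0,0,-2],"twist":0},{"travel":[0,0,-1.3],"twist":0},{"travel":[0,0,-0.4],"twist":0},{"travel":[0,0,0],"twist":0}])

```text
t: 49.2
eef_pos: [0.5314, -0.373, 0.0663]
orientation: [0.223, 3.133, 0.004]
wrist_force: [-0.5, 1.1, 0.0]
width: 0.0402
grasp_force: 0.0
```

Call:
arm_command(motion=[{"travel":[0,0,0],"twist":0},{"travel":[0,0,0],"twist":0},{"travel":[0,0,0],"twist":0},{"travel":[0,0,0],"twist":0},{"travel":[0,0,0],"twist":0}], grip=0)

```text
t: 49.7
eef_pos: [0.5323, -0.374, 0.0679]
orientation: [0.224, 3.13, 0.001]
wrist_force: [-0.7, -0.6, 6.4]
width: 0.021
grasp_force: 60.6
```

```bash
python3 -c "
from h import *
pose();bay(2)"
```

```text
t 49.7 tcp mm [ 532.3 -374.    67.9] yaw 171.83 tz [ 0.003  0.    -1.   ] w 21.0 gf 60.6 F [-0.7 -0.6  6.4] q6 -0.47
bay 2 along 2.9 lat -0.3
```

Call:
arm_command(motion=[{"travel":[-0.5,0.075,0.05],"twist":0},{"travel":[-0.99,0.145,0],"twist":0},{"travel":[-0.99,0.145,0],"twist":0},{"travel":[-0.99,0.145,0],"twist":0},{"travel":[-0.99,0.145,0],"twist":0}])

```text
t: 50.2
eef_pos: [0.4868, -0.3669, 0.0679]
orientation: [0.223, 3.13, 0.002]
wrist_force: [5.2, -0.1, 5.0]
width: 0.0206
grasp_force: 60.5
```

```bash
python3 -c "
from h import *
pose();bay(2)"
```

```text
t 50.2 tcp mm [ 486.8 -366.9   67.9] yaw 171.84 tz [ 0.003  0.001 -1.   ] w 20.6 gf 60.5 F [ 5.2 -0.1  5. ] q6 -0.51
bay 2 along -43.1 lat 0.2
```

Call:
arm_command(motion=[{"travel":[-0.99,0.145,0],"twist":0},{"travel":[-0.99,0.145,0],"twist":0},{"travel":[-0.99,0.145,0],"twist":0},{"travel":[-0.99,0.145,0],"twist":0},{"travel":[-0.99,0.145,0],"twist":0},{"travel":[-0.99,0.145,0],"twist":0},{"travel":[-0.8,0.12,0],"twist":0},{"travel":[0,0,0],"twist":0}])

```text
t: 51.0
eef_pos: [0.4181, -0.3568, 0.0678]
orientation: [0.225, 3.132, 0.002]
wrist_force: [-0.3, 0.2, 8.9]
width: 0.0205
grasp_force: 61.1
```

```bash
python3 -c "
from h import *
pose();bay(2)"
```

```text
t 51.0 tcp mm [ 418.1 -356.8   67.8] yaw 171.79 tz [ 0.001  0.001 -1.   ] w 20.5 gf 61.1 F [-0.3  0.2  8.9] q6 -0.56
bay 2 along -112.6 lat 0.3
```

Call:
arm_command(motion=[{"travel":[0,0,0.5],"twist":0},{"travel":[0,0,2],"twist":0},{"travel":[0,0,3],"twist":0},{"travel":[0,0,3],"twist":0},{"travel":[0,0,3],"twist":0},{"travel":[0.2,2,0.5],"twist":-3},{"travel":[0.2,3.5,0],"twist":-4.5},{"travel":[0.2,3.5,0],"twist":-4.5},{"travel":[0.2,3.5,0],"twist":-4.5},{"travel":[0.2,3.5,0],"twist":-4.5}])

```text
t: 52.0
eef_pos: [0.4267, -0.1949, 0.1855]
orientation: [-0.796, -3.036, -0.002]
wrist_force: [0.1, 0.2, -4.5]
width: 0.0209
grasp_force: 59.7
```

Call:
arm_command(motion=[{"travel":[0.2,3.5,0],"twist":-4.5},{"travel":[0.2,3.5,0],"twist":-4.5},{"travel":[0.2,3.5,0],"twist":-4.5},{"travel":[0.2,3.5,0],"twist":-4.5},{"travel":[0.1,3.5,0],"twist":-4.5},{"travel":[0.1,3.5,0],"twist":-4.5},{"travel":[0.1,3.5,0],"twist":-4.5},{"travel":[0.1,3.5,0],"twist":-4.5},{"travel":[0.1,3.5,0],"twist":-4.5},{"travel":[0.1,3.5,0],"twist":-4.5}])

```text
t: 53.0
eef_pos: [0.441, 0.1531, 0.1856]
orientation: [1.898, 2.503, -0.007]
wrist_force: [0.9, 0.2, -5.9]
width: 0.0206
grasp_force: 59.7
```

Call:
arm_command(motion=[{"travel":[0,3.5,0],"twist":-4.2},{"travel":[0,3.5,0],"twist":-4},{"travel":[0,3.2,0],"twist":-4},{"travel":[0,0,0],"twist":0},{"travel":[0,0,0],"twist":0}])

```text
t: 53.5
eef_pos: [0.4417, 0.254, 0.1856]
orientation: [2.146, 2.291, -0.008]
wrist_force: [-0.4, -0.4, -4.4]
width: 0.021
grasp_force: 59.7
```

```bash
python3 -c "
from h import *
pose()
save('top','t6.png',(110,140,400,260),2.7)
for k in range(2):
    imaging.camera('side');print([np.round(W('side',d['position'])*1000).tolist() for d in nets.spot_point('full0','side')])
"
```

```text
t 53.5 tcp mm [441.7 254.  185.6] yaw 93.76 tz [-0.002 -0.005 -1.   ] w 21.0 gf 59.7 F [-0.4 -0.4 -4.4] q6 2.03
[[413.0, -543.0, -0.0], [552.0, -534.0, 2.0], [439.0, 252.0, 130.0], [535.0, -374.0, 19.0], [592.0, 276.0, 0.0]]
[[594.0, 277.0, 1.0], [412.0, -544.0, -3.0], [438.0, 254.0, 132.0], [564.0, -175.0, 12.0]]
```

View pics/t6.png

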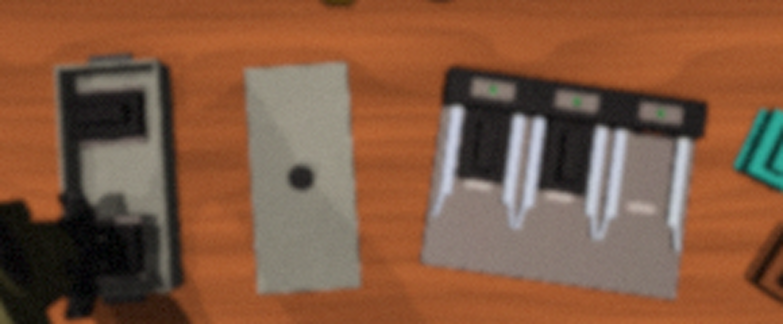

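The top crop shows both flat packs home with their nubs visible at (478,185) and (557,197), the right bay empty, the far charged pack upright against the box's left wall at (110,117), and the last pack held over the near end. I'll lower it.

Call:
arm_command(motion=[{"travel":[0,0.1,-2],"twist":0},{"travel":[0,0,-3],"twist":0},{"travel":[0,0,-3],"twist":0},{"travel":[0,0,-2],"twist":0},{"travel":[0,0,-1.2],"twist":0},{"travel":[0,0,-0.8],"twist":0},{"travel":[0,0,-0.4],"twist":0},{"travel":[0,0,0],"twist":0}])

```text
t: 54.55
eef_pos: [0.444, 0.2561, 0.0636]
orientation: [2.148, 2.289, 0.001]
wrist_force: [-0.7, 1.0, -4.5]
width: 0.0208
grasp_force: 59.6
```

```bash
python3 -c "
from h import *
pose()"
```

```text
t 54.55 tcp mm [444.  256.1  63.6] yaw 93.63 tz [ 0.002 -0.001 -1.   ] w 20.8 gf 59.6 F [-0.7  1.  -4.5] q6 2.03
```

Call:
arm_command(motion=[{"travel":[0,0,-0.3],"twist":0},{"travel":[0,0,-0.2],"twist":0},{"travel":[0,0,-0.1],"twist":0},{"travel":[0,0,0],"twist":0}])

```text
t: 54.95
eef_pos: [0.4437, 0.2561, 0.0574]
orientation: [2.148, 2.289, 0.0]
wrist_force: [-0.5, 0.2, -4.1]
width: 0.0206
grasp_force: 59.8
```

```bash
python3 -c "
from h import *
pose()"
```

```text
t 54.95 tcp mm [443.7 256.1  57.4] yaw 93.64 tz [ 0.002 -0.002 -1.   ] w 20.6 gf 59.8 F [-0.5  0.2 -4.1] q6 2.03
```

Call:
arm_command(motion=[{"travel":[0,0,-0.1],"twist":0},{"travel":[0,0,0],"twist":0}])

```text
t: 55.15
eef_pos: [0.4438, 0.2564, 0.057]
orientation: [2.148, 2.289, 0.002]
wrist_force: [-2.2, 1.4, 2.9]
width: 0.0208
grasp_force: 60.8
```

Call:
arm_command(motion=[{"travel":[0,0,0],"twist":0},{"travel":[0,0,0],"twist":0},{"travel":[0,0,0],"twist":0},{"travel":[0,0,0],"twist":0}], grip=0.47)

```text
t: 55.55
eef_pos: [0.444, 0.2562, 0.0564]
orientation: [2.148, 2.289, 0.001]
wrist_force: [-0.1, -0.1, 0.5]
width: 0.0401
grasp_force: 0.0
```

Call:
arm_command(motion=[{"travel":[0,0,1.5],"twist":0},{"travel":[0,0,3],"twist":0},{"travel":[0,0,4],"twist":0},{"travel":[0,0,4],"twist":0},{"travel":[0,-4,0],"twist":0},{"travel":[0,-4,0],"twist":0},{"travel":[0,-4,0],"twist":0},{"travel":[0,-4,0],"twist":0},{"travel":[0,-4,0],"twist":0},{"travel":[0,0,0],"twist":0}], grip=0.6)

```text
t: 56.55
eef_pos: [0.4434, 0.0524, 0.1814]
orientation: [2.154, 2.282, -0.001]
wrist_force: [0.9, 0.4, 0.5]
width: 0.0508
grasp_force: 0.0
```

```bash
cat > m7.py <<'E'
from h import *
pose()
def rect(l,z,cam='top',n=1):
    for d in nets.masks_of(l,cam)[:n]:
        m=d['pixels'].astype(np.uint8); c=max(cv2.findContours(m,0,cv2.CHAIN_APPROX_NONE)[0],key=len)[:,0]
        P=np.array([ray(cam,u,v,z)[:2] for u,v in c],np.float32)*1000
        r=cv2.minAreaRect(P);print(l,round(d['conf'],2),m.sum(),np.round(r[0],1),np.round(r[1],1),round(r[2],1))
for k in range(3):
    for c in ['top','side']:
        imaging.camera(c)
        for l in ['lid','box']+(['full0'] if k==0 else []):
            print(c,l,[(np.round(W(c,d['position'])*1000).tolist(),round(d['conf'],2)) for d in nets.spot_point(l,c)[:7 if l=='full0' else 1]])
    imaging.camera('top');rect('lid',.011);rect('box',.09)
save('side','s7.png',(165,90,345,325),2.5)
E
python3 m7.py
```

```text
t 56.55 tcp mm [443.4  52.4 181.4] yaw 93.32 tz [ 0.002 -0.003 -1.   ] w 50.8 gf 0.0 F [0.9 0.4 0.5] q6 1.63
top lid [([524.0, 43.0, 2.0], 0.86)]
top box [([522.0, 260.0, 5.0], 0.82)]
top full0 [([549.0, -529.0, -3.0], 0.91), ([444.0, 262.0, 6.0], 0.81), ([601.0, 282.0, -0.0], 0.66), ([412.0, -542.0, -1.0], 0.6), ([779.0, 122.0, 1.0], 0.16)]
side lid [([525.0, 46.0, -1.0], 0.92)]
side box [([517.0, 259.0, -2.0], 0.67)]
side full0 [([412.0, -545.0, -1.0], 0.94), ([552.0, -530.0, -0.0], 0.82), ([592.0, 279.0, 3.0], 0.5), ([440.0, 259.0, 0.0], 0.43)]
lid 0.71 2510 [523.1  45.6] [279.4 123.2] 4.9
box 0.61 2360 [523.5 252.8] [289.8 137.7] 3.8
top lid [([524.0, 47.0, -1.0], 0.78)]
top box [([521.0, 262.0, 3.0], 0.93)]
side lid [([522.0, 45.0, -2.0], 0.59)]
side box [([516.0, 261.0, -2.0], 0.9)]
lid 0.59 2592 [525.8  46.9] [280.7 129.7] 4.5
top lid [([523.0, 45.0, -1.0], 0.69)]
top box [([523.0, 256.0, 4.0], 0.72)]
side lid [([544.0, -280.0, 17.0], 0.69)]
side box [([518.0, 262.0, -2.0], 0.9)]
lid 0.68 2550 [524.2  46.7] [275.5 125.7] 3.4
box 0.97 2510 [524.1 254.4] [291.8 140.9] 3.5
```

View pics/s7.png

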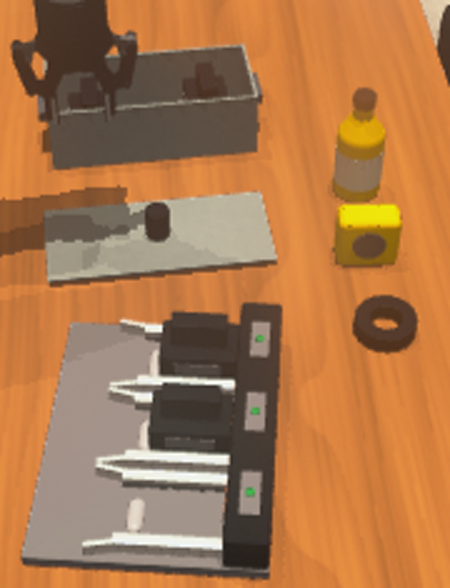

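The side crop shows both flats home with nubs behind them, the right bay empty, both charged packs upright in the box at (88,93) and (205,80), and the lid lying unmoved with its knob at (157,220). I'll fetch the lid.

Call:
arm_command(motion=[{"travel":[2.5,-0.2,0],"twist":0},{"travel":[3,-0.3,0],"twist":0},{"travel":[2.6,-0.2,0],"twist":0.3},{"travel":[0,0,-3],"twist":0},{"travel":[0,0,-3],"twist":0},{"travel":[0,0,-3],"twist":0},{"travel":[0,0,-2],"twist":0},{"travel":[0,0,0],"twist":0},{"travel":[0,0,0],"twist":0}])

```text
t: 58.95
eef_pos: [0.5247, 0.0491, 0.0715]
orientation: [2.142, 2.295, -0.0]
wrist_force: [0.8, -0.5, 0.4]
width: 0.0514
grasp_force: 0.0
```

```bash
python3 -c "
from h import *
pose()"
```

```text
t 58.95 tcp mm [524.7  49.1  71.5] yaw 93.94 tz [ 0.002 -0.002 -1.   ] w 51.4 gf 0.0 F [ 0.8 -0.5  0.4] q6 1.6
```

Call:
arm_command(motion=[{"travel":[0,-0.35,-2],"twist":0},{"travel":[0,0,-1.5],"twist":0},{"travel":[0,0,-1],"twist":0},{"travel":[0,0,-0.4],"twist":0},{"travel":[0,0,0],"twist":0}])

```text
t: 59.45
eef_pos: [0.525, 0.0457, 0.0227]
orientation: [2.142, 2.294, 0.001]
wrist_force: [-0.8, 0.5, 0.0]
width: 0.0509
grasp_force: 0.0
```

Call:
arm_command(motion=[{"travel":[0,0,0],"twist":0},{"travel":[0,0,0],"twist":0},{"travel":[0,0,0],"twist":0},{"travel":[0,0,0],"twist":0},{"travel":[0,0,0],"twist":0}], grip=0)

```text
t: 59.95
eef_pos: [0.5253, 0.0457, 0.0233]
orientation: [2.141, 2.294, 0.002]
wrist_force: [-0.9, 0.3, 6.3]
width: 0.0281
grasp_force: 59.2
```

```bash
python3 -c "
from h import *
pose()"
```

```text
t 59.95 tcp mm [525.3  45.7  23.3] yaw 93.94 tz [ 0.003 -0.001 -1.   ] w 28.1 gf 59.2 F [-0.9  0.3  6.3] q6 1.59
```

Call:
arm_command(motion=[{"travel":[0,0,0.5],"twist":0},{"travel":[0,0,2],"twist":0},{"travel":[0,0,3],"twist":0},{"travel":[0,0,3.5],"twist":0},{"travel":[0,0,3.5],"twist":0},{"travel":[0,0,2],"twist":0},{"travel":[0,0,0.7],"twist":0},{"travel":[0,0,0],"twist":0}])

```text
t: 60.75
eef_pos: [0.5251, 0.0457, 0.1748]
orientation: [2.141, 2.294, 0.002]
wrist_force: [0.6, -0.3, -4.7]
width: 0.0281
grasp_force: 60.4
```

Call:
arm_command(motion=[{"travel":[0,1.5,0],"twist":0},{"travel":[0,2.5,0],"twist":0},{"travel":[0,3,0],"twist":0},{"travel":[0,3,0],"twist":0},{"travel":[0,3,0],"twist":0},{"travel":[0,3,0],"twist":0},{"travel":[0,2.5,0],"twist":0},{"travel":[0,1.5,0],"twist":0},{"travel":[0,1.0,0],"twist":0},{"travel":[0,0.5,0],"twist":0}])

```text
t: 61.75
eef_pos: [0.5241, 0.261, 0.1734]
orientation: [2.141, 2.296, -0.002]
wrist_force: [-0.4, -0.7, -4.4]
width: 0.0282
grasp_force: 60.2
```

Call:
arm_command(motion=[{"travel":[0,0,0],"twist":0},{"travel":[0,0,0],"twist":0}])

```text
t: 61.95
eef_pos: [0.5247, 0.2597, 0.1741]
orientation: [2.143, 2.293, -0.001]
wrist_force: [-0.3, -1.2, -4.0]
width: 0.0283
grasp_force: 60.2
```

```bash
python3 -c "
from h import *
pose()"
```

```text
t 61.95 tcp mm [524.7 259.7 174.1] yaw 93.89 tz [ 0.002 -0.002 -1.   ] w 28.3 gf 60.2 F [-0.3 -1.2 -4. ] q6 1.96
```

Call:
arm_command(motion=[{"travel":[0.1,0.1,-1.5],"twist":0},{"travel":[0,0,-2],"twist":0},{"travel":[0,0,-1.2],"twist":0},{"travel":[0,0,-0.5],"twist":0},{"travel":[0,0,0],"twist":0}])

```text
t: 62.45
eef_pos: [0.5253, 0.2609, 0.1217]
orientation: [2.143, 2.294, -0.002]
wrist_force: [-0.8, 0.8, -3.7]
width: 0.0282
grasp_force: 60.1
```

```bash
python3 -c "
from h import *
pose();save('side','s8.png',(165,80,285,170),5)"
```

```text
t 62.45 tcp mm [525.3 260.9 121.7] yaw 93.9 tz [ 0.001 -0.002 -1.   ] w 28.2 gf 60.1 F [-0.8  0.8 -3.7] q6 1.97
```

View pics/s8.png

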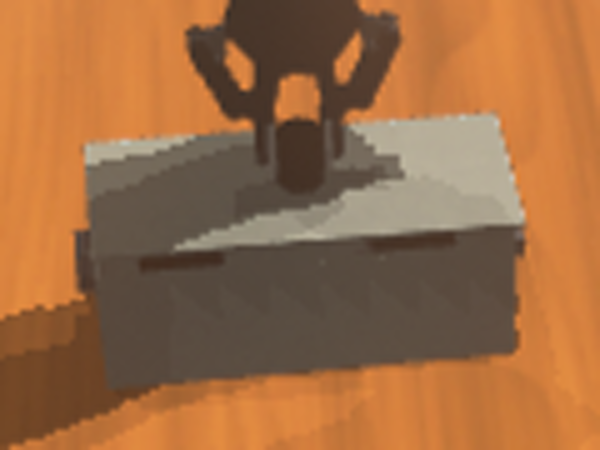

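The crop shows the lid level and square just above the box, its front edge at about y=240 over the box rim. I'll lower it in.

Call:
arm_command(motion=[{"travel":[0,0,-0.5],"twist":0},{"travel":[0,0,-0.4],"twist":0},{"travel":[0,0,-0.3],"twist":0},{"travel":[0,0,-0.2],"twist":0},{"travel":[0,0,0],"twist":0}])

```text
t: 63.0
eef_pos: [0.5254, 0.2615, 0.1079]
orientation: [2.142, 2.295, -0.001]
wrist_force: [-1.4, 0.9, -4.8]
width: 0.028
grasp_force: 60.1
```

```bash
python3 -c "
from h import *
pose()"
```

```text
t 63.0 tcp mm [525.4 261.5 107.9] yaw 93.95 tz [ 0.001 -0.002 -1.   ] w 28.0 gf 60.1 F [-1.4  0.9 -4.8] q6 1.97
```

Call:
arm_command(motion=[{"travel":[0,0,-0.1],"twist":0},{"travel":[0,0,-0.05],"twist":0},{"travel":[0,0,0],"twist":0}])

```text
t: 63.3
eef_pos: [0.5259, 0.2617, 0.1074]
orientation: [2.142, 2.294, 0.001]
wrist_force: [-0.9, -1.0, 2.6]
width: 0.0285
grasp_force: 60.8
```

Call:
arm_command(motion=[{"travel":[0,0,0],"twist":0},{"travel":[0,0,0],"twist":0},{"travel":[0,0,0],"twist":0},{"travel":[0,0,0],"twist":0},{"travel":[0,0,0],"twist":0}], grip=0.7)

```text
t: 63.8
eef_pos: [0.5258, 0.2616, 0.1068]
orientation: [2.142, 2.294, 0.001]
wrist_force: [0.4, 0.3, 0.4]
width: 0.0599
grasp_force: 0.0
```

Call:
arm_command(motion=[{"travel":[0,0,1],"twist":0},{"travel":[0,0,3],"twist":0},{"travel":[0,0,4],"twist":0},{"travel":[0,0,4],"twist":0},{"travel":[0,-4,0],"twist":0},{"travel":[0,-4,0],"twist":0},{"travel":[0,-4,0],"twist":0},{"travel":[0,-4,0],"twist":0},{"travel":[0,-4,0],"twist":0},{"travel":[0,0,0],"twist":0}])

```text
t: 64.8
eef_pos: [0.5256, 0.0576, 0.2278]
orientation: [2.147, 2.288, -0.001]
wrist_force: [-0.7, 0.7, 0.4]
width: 0.0595
grasp_force: 0.0
```

```bash
python3 -c "
from h import *
pose();save('side','s9.png',(165,80,345,325),2.4)
for c in ['side','top']:
    imaging.camera(c);print([np.round(W(c,d['position'])*1000).tolist() for d in nets.spot_point('lid',c)[:1]],[np.round(W(c,d['position'])*1000).tolist() for d in nets.spot_point('full0',c)])"
```

```text
t 64.8 tcp mm [525.6  57.6 227.8] yaw 93.64 tz [ 0.003 -0.003 -1.   ] w 59.5 gf 0.0 F [-0.7  0.7  0.4] q6 1.62
[[527.0, 262.0, 80.0]] [[554.0, -530.0, 1.0], [410.0, -546.0, -1.0]]
[[524.0, 264.0, 82.0]] [[413.0, -542.0, -1.0], [551.0, -529.0, -3.0]]
```

View pics/s9.png

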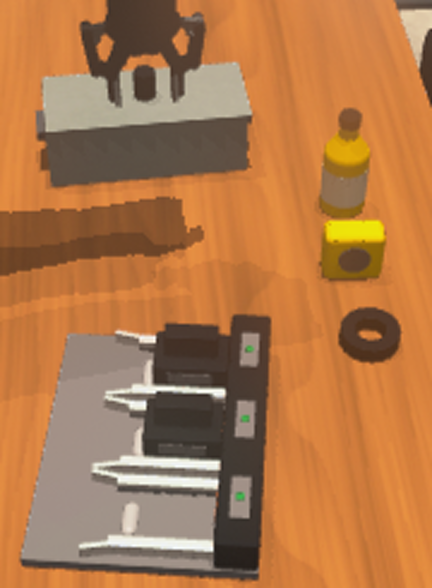

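The picture shows the lid seated flush on the box at (145,105), both flats home with their nubs up behind them, the right bay empty and the bystanders untouched. I'm handing in.

```bash
python3 -c "
from h import *
print(workorder.close_job())"
```

```text
the job is handed in; nothing more can be done
None
```

The job is handed in: both flat packs are home in the left and middle bays, both charged packs stand upright in the box with the lid seated in its opening, and the glue, tape measure and tape roll were left alone.

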